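# Fetch the model bridge from behind the tower and the cottage

### The job

The arched bridge at the back of the model-village board is due for finishing, but the round tower and the cottage stand in its way: first stand these two on the cork mat and let go of them, then fetch the bridge and stand it in the middle of the turntable. Only when the bridge is there, put the tower back in the middle of the round slab and the cottage back in the middle of the oblong slab, the cottage squared up lengthwise with its slab. All three models end upright, and the two little trees on the board stay where they are.

Things in the scene. Friction and masses are not known exactly. Their poses are not given: they have to be found in the camera images.
- tower_mid (a point): Model watch tower of grey stone: upright cylinder 48 mm in diameter, 100 mm tall with battlements (plain up to 92 mm), about 0.18 kg. Point at its centre, 50 mm above its underside; z up; its yaw is of no matter. Starts on the round slab, in front of (on the robot's side of) the bridge.
- cottage_mid (a point): Model cottage, light walls, dark gable roof, small chimney: 66 mm long (its x, the way the ridge runs), 44 mm wide (its y), flat upright walls to 60 mm, 82 mm tall; about 0.16 kg. Point at its centre, 41 mm above its underside; z up. Starts on the oblong slab, in front of the bridge, beside the tower (90 mm between centres, either on the left). Pinch it across the 44 mm walls.
- bridge_mid (a point): Model stone bridge: 40 mm wide (its x), 90 mm long (its y), 40 mm tall, about 0.2 kg. Arch 36 mm wide, open to 18 mm above the underside; above that the sides are flat and upright. Point at its centre, 20 mm above the underside; z up. Starts on the bare board (15 mm thick) about 15 mm behind the cottage, a rocky ridge (to 45 mm) 35 mm behind it. Pinch it across its width.
- tower_slab: Round grey slab, 62 mm in diameter, 4 mm thick, fixed on the 15 mm thick board: the tower's place. Origin: centre of its underside, 15 mm above the bench; its top is at 19 mm. z points up.
- cottage_slab: Oblong grey slab, 78 mm (its x) by 56 mm (its y), 4 mm thick, fixed on the same board: the cottage's place. Origin: centre of its underside, 15 mm above the bench; its top is at 19 mm. z points up, x points to the back of the board, where the bridge is.
- mat: Cork mat, 180 mm (its x) by 110 mm (its y), 4 mm thick, fixed flat on the bench: the side area, room for the tower and the cottage one beside the other along its x. Origin: centre of its underside, on the bench. z points up.
- turntable: Round metal modelling turntable, fixed (it does not turn), 130 mm in diameter, flat top 30 mm above the bench with a thin dark ring of 45 mm radius round the middle. Origin: centre of its underside, on the bench. z points up.
- tree0_mid (a point): Little green model tree, 74 mm tall, 28 mm in diameter, loose on the board beside one end of the bridge; leave it standing there. The point is at its centre, 37 mm up. Its z axis points up.
- tree1_mid (a point): The other little tree, the same, beside the other end of the bridge; leave it standing there. The point is at its centre, 37 mm up. Its z axis points up.

How it is judged:
By the outcome, as a careful person would: the job done as asked, in the order asked, and still so for the second after the job is handed in, with the robot touching nothing.
It also fails if it takes over 128 s, if anything falls off the work surface, if the arm or the gripper's body presses on something with over 40 N, if the wrist force passes 120 N, or if a joint passes its speed limit or range.

### The arm

A 6-joint arm with a two-finger parallel gripper is mounted at the origin on the work surface. World frame = base frame: x ahead of the robot, y to its left, z up, the work surface at z = 0. Lengths are in m, angles in degrees, forces in N, time in s.
With the tool pointing down it reaches from about 0.3 to 0.75 m from the base axis. Payload 8.5 kg.
Tool frame: the origin (TCP) lies at the very end of the fingers, on their centre line; the grasp point (between the pads) lies 19 mm behind it (env.grip_point_offset is the distance from the TCP to the grasp point, in m); z points along the fingers, y is the direction in which the jaws open and shut (so a half turn about z gives the same grasp; the last joint's range is limited). The gripper opens to 85 mm and grips with 20 to 120 N. Pads are 22 mm wide; open, the fingers measure 114 mm over their backs; the gripper's body (76 mm by 85 mm) begins 54 mm behind the grasp point. The pads swing forward as they close: fully open they stand 13 mm farther back than shut.
Start: joints at [55.445, 21.807, 74.336, -0, 83.858, -12.336], TCP at [0.208, 0.509, 0.231] pointing down, gripper open.
Joint ranges: [-178.18, 178.18], [-50.72, 133.34], [12.68, 142.11], [-81.47, 261.47], [9.98, 163.14], [-165.26, 165.26]. Speed limits (degrees/s): [136.94, 136.94, 180, 180, 180, 180].

### API

Orientations are given as a 3x3 rotation matrix whose columns are the frame's x, y, z axes.
In Python, from rig import env gives the robot as it stands.
- The arm moves only by the tool move_arm, never from a script. Its argument "moves" is a list of rows, each a list of 4 numbers: the shift along the tool's x, y, z in mm, then the turn about the tool's z in rad. In form: [[tx, ty, tz, spin], ...]. A call has 1 to 20 rows; each row is the pose to reach, as a shift and turn from the pose commanded when the call began, along the tool's axes at that moment; what a row does not reach only later rows make up. A row lasts 1/10 s, in which the tool goes at most 50 mm and 8.59 degrees, less where a joint would pass 70% of its speed; a pose out of reach is approached as far as the arm can. A call with a gripper value outside its range is refused whole. "grip" is the closure, from 0 (fully open) to 1 (shut), set as the call begins (left out, the last holds). The fingers move at their own pace and stop on an object; "grip_force" is the grip in N (left out, the last holds). Time passes only in rows, so rows that repeat a pose let the fingers close. It gives the time, the measured TCP pose, the force and the opening at its end, in the units of the state.
- env.observe(): the state, without advancing time (a new reading comes with each control period).
- env.get_image(name): name is "scene" or "top" or "wrist"; returns the picture (400x640x3 uint8, red, green, blue); there is no depth.
- env.get_calibration(name): a dict with "fovy" (degrees; the focal length in pixels is half the picture's height over the tangent of half this angle, whatever the lens; pixels are square), "cx", "cy" (the principal point, pixels), "extrinsics" (4x4, takes a point from world to camera coordinates); the wrist camera has in their place "tool_from_camera" (4x4, takes a point from camera to tool coordinates, whose origin is the TCP and whose axes are the flange's). Camera axes: x right, y up, looking along -z (the intrinsics and any distortion apply to the point x, -y, -z); pixel columns grow to the right and rows downward; lengths in m; the calibration is good to about 2 mm. A picture is of the moment at which its call begins: read the wrist's pose just before it. get_calibration takes no time and is no camera call.
- env.close_job(): hands the job in, once; it reports no verdict.
Trained networks look in the newest picture that a camera, given by its name, has taken for a name from the list of things; names that differ only in an ending like _2 or _b are one class to them, and where a whole thing is asked for, a point or a joint stands for the part that bears it (a point fixed in the world has none). Each returns a list of dicts, best first, with "conf" (0 to 1); they miss things now and then, are a little off and sometimes report something else, mostly with a low value. They report only what shows in the picture. A call takes as long as a camera call.
- env.silhouettes(camera, name): "region" (400x640 bool, what is visible of it) and "point" ([row, column] in pixels, amid what is visible of it).
- env.tip_of(camera, name): "point" ([row, column] in pixels: a listed point, or the origin of a listed thing).
The state is a dict: "time_s": time; "q": joint angles; "qvel": joint speeds; "joint_efforts": joint torques, N m; "position": TCP position; "tool_rot": TCP orientation; "ft_force": force on the tool from outside, world axes, zero at the start; "wrist_torque": the same for the moment, N m; "grip_width": finger opening in m.
Only numpy, scipy, OpenCV 4.12 (cv2) and the standard library are available. Lean on these libraries where they do the work, as an engineer would, in place of code of your own. Each camera call takes 0.05 s, during which the arm holds its last target.

## Working session

There is one attempt and no reset: what is moved stays moved. The work goes in short steps, Python scripts to look and compute and a tool call to move; the robot and the scene stay as the last step left them, time stands still between calls to the robot, and variables do not carry over. Pictures are saved under pics/ and viewed, and the job is handed in when it is done.

Besides the shell and the picture viewer there is one more tool, called after ">>>" by a JSON object that holds its "op" and its "data", one argument or row to a line. move_arm: Moves the arm, as the interface text tells. Its arguments: {"type":"object","properties":{"moves":{"type":"array"},"grip":{"type":"number"},"grip_force":{"type":"number"}},"required":["moves"]}

```bash
ls; mkdir -p pics; python3 - <<'E'
from rig import env
import cv2,numpy as np
s=env.observe()
for k,v in s.items(): print(k,np.round(v,4).tolist())
for c in ("scene","top","wrist"):
    im=env.get_image(c); cv2.imwrite(f"pics/{c}0.png",im[:,:,::-1])
    k=env.get_calibration(c); print(c,{a:np.round(b,4).tolist() if not isinstance(b,str) else b for a,b in k.items()})
print(env.grip_point_offset)
E
```

```text
pics
time_s 0.0
q [55.4454, 21.8422, 74.3848, 0.0003, 83.8587, -12.336]
qvel [0.0256, -0.0586, -0.0259, -0.0068, -0.0135, 0.0203]
joint_efforts [0.0005, -44.8448, -23.1272, -0.0002, 0.0047, -0.0]
position [0.2078, 0.5089, 0.2307]
tool_rot [[-0.9257, 0.3781, -0.0009], [0.3781, 0.9257, -0.0012], [0.0003, -0.0015, -1.0]]
ft_force [0.8892, -0.6348, -0.1143]
wrist_torque [-0.0209, -0.0151, -0.0397]
grip_width 0.0853
scene {'fovy': 44.1432, 'cx': 320.1998, 'cy': 195.7688, 'extrinsics': [[-0.637, 0.7707, 0.016, 0.3537], [-0.4986, -0.4277, 0.754, 0.1868], [0.5879, 0.4723, 0.6567, -1.6674], [0.0, 0.0, 0.0, 1.0]]}
top {'fovy': 50.0107, 'cx': 323.6252, 'cy': 202.9693, 'extrinsics': [[0.0143, -0.9999, -0.0086, -0.0284], [0.9848, 0.0126, 0.173, -0.5265], [-0.1728, -0.0109, 0.9849, -0.9964], [0.0, 0.0, 0.0, 1.0]]}
wrist {'fovy': 70.6628, 'cx': 314.7547, 'cy': 199.0139, 'tool_from_camera': [[-0.0001, 0.955, 0.2966, 0.0762], [1.0, 0.0001, 0.0001, -0.0003], [0.0001, 0.2966, -0.955, -0.142], [0.0, 0.0, 0.0, 1.0]]}
0.0187
```

View pics/top0.png

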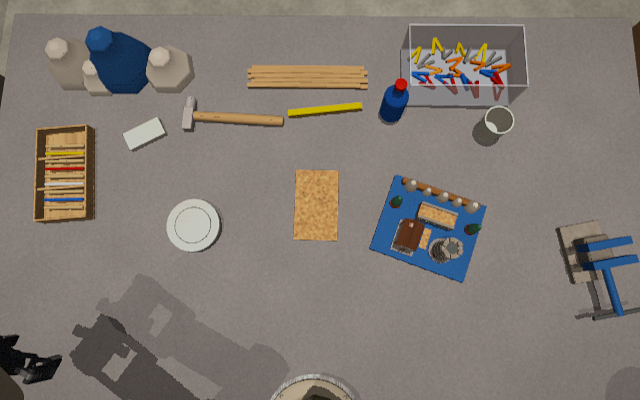

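View pics/scene0.png

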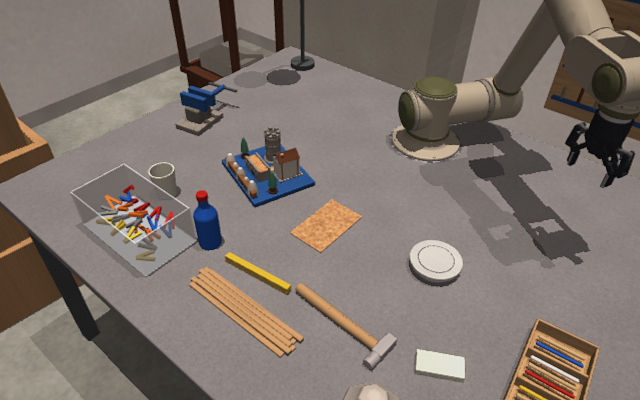

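View pics/wrist0.png

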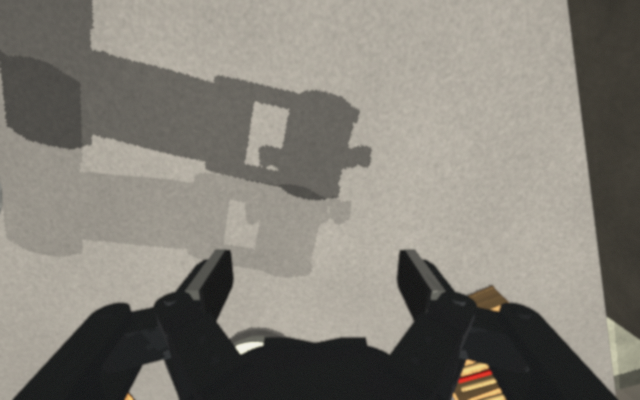

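The top view shows the board at about (430,228), the mat at (317,205), the turntable at (193,225), the cottage at (409,236) and the tower at (446,249). I'll measure them next.

```bash
cat > h.py <<'E'
from rig import env
import cv2,numpy as np
def cam(c):
    k=env.get_calibration(c); f=200/np.tan(np.radians(k["fovy"]/2))
    if "extrinsics" in k: E=np.array(k["extrinsics"])
    else:
        s=env.observe(); T=np.eye(4); T[:3,:3]=s["tool_rot"]; T[:3,3]=s["position"]
        E=np.linalg.inv(T@np.array(k["tool_from_camera"]))
    return f,k["cx"],k["cy"],E
def p2w(C,rc,z):
    f,cx,cy,E=C; r,c=rc
    d=E[:3,:3].T@np.array([(c-cx)/f,-(r-cy)/f,-1.]); o=-E[:3,:3].T@E[:3,3]
    return o+d*(z-o[2])/d[2]
def w2p(C,p):
    f,cx,cy,E=C; q=E[:3,:3]@np.asarray(p)+E[:3,3]
    return np.array([cy-f*q[1]/-q[2], cx+f*q[0]/-q[2]])
def tri(obs):
    A=[];b=[]
    for C,rc in obs:
        f,cx,cy,E=C; r,c=rc
        d=E[:3,:3].T@np.array([(c-cx)/f,-(r-cy)/f,-1.]); d/=np.linalg.norm(d); o=-E[:3,:3].T@E[:3,3]
        P=np.eye(3)-np.outer(d,d); A.append(P);b.append(P@o)
    return np.linalg.lstsq(np.vstack(A),np.hstack(b),rcond=None)[0]
E
python3 - <<'E'
from h import *
C={c:cam(c) for c in("top","scene")}
Z=dict(tower_mid=.069,cottage_mid=.060,bridge_mid=.035,tower_slab=.015,cottage_slab=.015,mat=0,turntable=0,tree0_mid=.052)
for n,z in Z.items():
    for c in C:
        for d in env.tip_of(c,n)[:3]:
            print(n,c,round(d["conf"],2),np.round(d["point"],1),np.round(p2w(C[c],d["point"],z)[:2],4))
for c in C:
    for n in("mat","turntable"):
        d=env.silhouettes(c,n)[0]; m=d["region"].astype(np.uint8)
        cn=max(cv2.findContours(m,0,2)[0],key=cv2.contourArea)[:,0]
        w=np.array([p2w(C[c],(y,x),.004 if n=="mat" else .03)[:2] for x,y in cn]).astype(np.float32)
        print(c,n,cv2.minAreaRect(w))
print(env.observe()["time_s"])
E
```

```text
tower_mid top 0.56 [248.2 447.8] [ 0.4196 -0.3119]
tower_mid top 0.41 [203.  317.3] [ 0.5225 -0.0065]
tower_mid scene 0.59 [139.6 270.8] [ 0.4063 -0.3243]
cottage_mid top 0.7 [233.8 409.1] [ 0.453  -0.2244]
cottage_mid top 0.5 [227.7 193.4] [0.4606 0.2875]
cottage_mid top 0.29 [202.7 317.1] [ 0.5248 -0.0058]
cottage_mid scene 0.6 [163.  282.6] [ 0.462 -0.223]
bridge_mid top 0.88 [217.6 437.2] [ 0.4961 -0.2983]
bridge_mid scene 0.72 [164.6 256.2] [ 0.4964 -0.3011]
tower_slab top 0.69 [250.4 439.2] [ 0.4179 -0.3057]
tower_slab scene 0.5 [156.7 274.2] [ 0.4128 -0.3068]
cottage_slab top 0.56 [237.2 407.1] [ 0.4492 -0.2279]
cottage_slab scene 0.45 [171.2 286.5] [ 0.4421 -0.2274]
mat top 0.69 [202.3 315.6] [ 5.363e-01 -3.000e-04]
mat scene 0.96 [224.4 328. ] [0.528  0.0052]
turntable top 0.66 [225.2 196.3] [0.4738 0.2996]
turntable scene 0.93 [265.4 434.2] [0.4685 0.3028]
tree0_mid top 0.68 [200.4 396.8] [ 0.5343 -0.1979]
tree0_mid scene 0.62 [179.5 271.6] [ 0.5322 -0.2011]
top mat ((0.5316287875175476, -0.001927398145198822), (0.11230261623859406, 0.1798141598701477), 88.7938461303711)
top turntable ((0.4725061357021332, 0.29953733086586), (0.12592099606990814, 0.13099922239780426), 0.7900329828262329)
scene mat ((0.5314647555351257, 0.0029571689665317535), (0.1112978607416153, 0.18287640810012817), 89.3808364868164)
scene turntable ((0.47711381316185, 0.3052034080028534), (0.13957329094409943, 0.12867754697799683), 13.762370109558105)
1.15
```

```bash
python3 - <<'E'
import cv2
a=cv2.imread("pics/top0.png")[165:290,360:500]; cv2.imwrite("pics/top0z.png",cv2.resize(a,None,fx=5,fy=4.7,interpolation=cv2.INTER_CUBIC))
a=cv2.imread("pics/scene0.png")[115:215,210:330]; cv2.imwrite("pics/scene0z.png",cv2.resize(a,None,fx=6,fy=6,interpolation=cv2.INTER_CUBIC))
E
```

```text
(no output)
```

View pics/top0z.png

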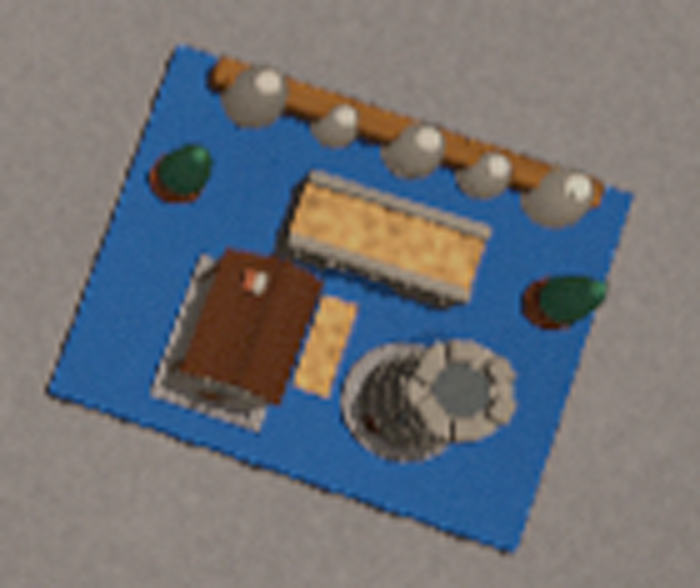

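View pics/scene0z.png

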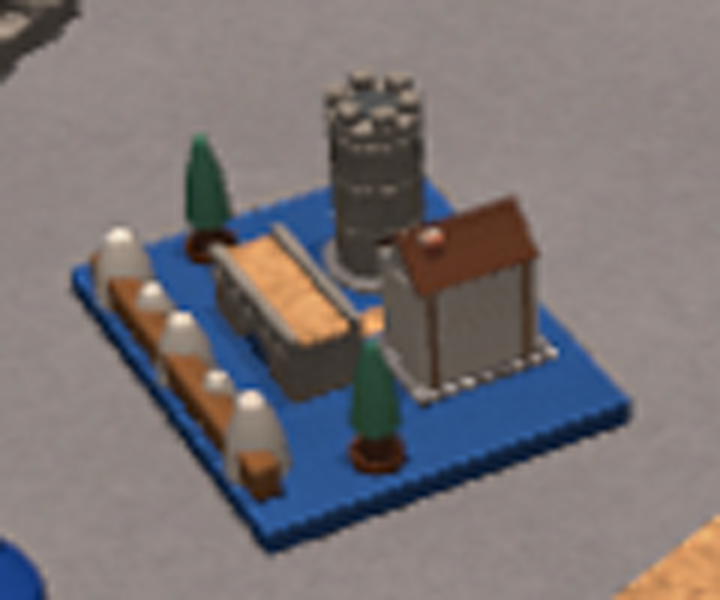

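```bash
python3 - <<'E'
from h import *
C=cam("top")
zc=np.array([(178,45),(633,190),(513,550),(48,395)],float)
w=np.array([p2w(C,(165+y/4.7,360+x/5),.015)[:2] for x,y in zc]); print(w.round(4), w.mean(0))
d1=w[0]-w[3]; d2=w[1]-w[2]; d3=w[0]-w[1]; d4=w[3]-w[2]
for d in(d1,d2,d3,d4): print(np.linalg.norm(d),np.degrees(np.arctan2(d[1],d[0])))
E
```

```text
[[ 0.6075 -0.2019]
 [ 0.5312 -0.4272]
 [ 0.3425 -0.3597]
 [ 0.4188 -0.1354]] [ 0.47499473 -0.28105841]
0.1999759048960198 -19.41559174026355
0.2004438597249546 -19.66638584101478
0.23786841483332627 71.30625482954979
0.2369856733024174 71.1962633769159
```

>>> {"op": "move_arm", "data": {
  "moves": [
    [-613,-623,-20,0],
    [-613,-623,-20,0],
    [-613,-623,-20,0],
    [-613,-623,-20,0],
    [-613,-623,-20,0],
    [-613,-623,-20,0],
    [-613,-623,-20,0],
    [-613,-623,-20,0],
    [-613,-623,-20,0],
    [-613,-623,-20,0],
    [-613,-623,-20,0],
    [-613,-623,-20,0],
    [-613,-623,-20,0],
    [-613,-623,-20,0],
    [-613,-623,-20,0],
    [-613,-623,-20,0],
    [-613,-623,-20,0],
    [-613,-623,-20,0],
    [-613,-623,-20,0],
    [-613,-623,-20,0]
  ],
  "grip": 0
}}

```text
time_s: 3.15
position: [0.5397, -0.2992, 0.2509]
tool_rot: [[-0.926, 0.379, -0.001], [0.379, 0.926, 0.001], [0.001, 0.0, -1.0]]
ft_force: [-0.8, 0.4, -1.1]
grip_width: 0.0856
```

```bash
python3 - <<'E'
from h import *
C=cam("wrist"); im=env.get_image("wrist"); cv2.imwrite("pics/w1.png",im[:,:,::-1])
Z=dict(tower_mid=.069,cottage_mid=.060,bridge_mid=.035,tower_slab=.015,cottage_slab=.015,tree0_mid=.052)
for n,z in Z.items():
        for d in env.tip_of("wrist",n)[:2]:
            print(n,round(d["conf"],2),np.round(d["point"],1),np.round(p2w(C,d["point"],z)[:2],4))
print(env.observe()["position"],env.observe()["time_s"])
E
```

```text
tower_mid 0.57 [ 77.3 265.4] [ 0.4171 -0.3059]
cottage_mid 0.6 [ 71.9 350.7] [ 0.4458 -0.219 ]
bridge_mid 0.67 [143.  311.4] [ 0.5022 -0.2887]
tree0_mid 0.58 [139.3 392.2] [ 0.533  -0.1974]
[ 0.53983681 -0.29871773  0.25170329] 3.5
```

View pics/w1.png

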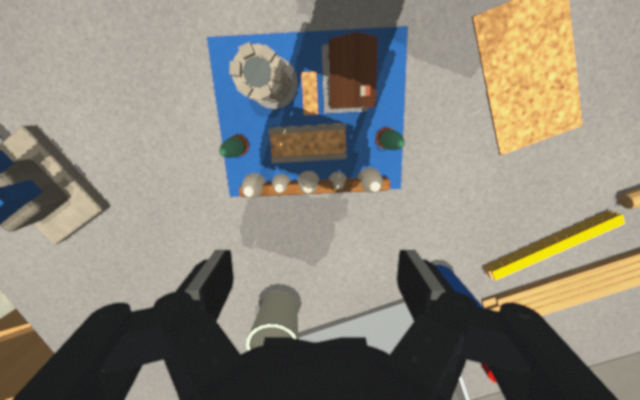

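```bash
python3 - <<'E'
import cv2
a=cv2.imread("pics/w1.png")[20:205,200:415]; cv2.imwrite("pics/w1z.png",cv2.resize(a,None,fx=3.2,fy=3.2,interpolation=cv2.INTER_CUBIC))
E
```

>>> {"op": "move_arm", "data": {
  "moves": [
    [30,0,30,0],
    [60,0,60,0],
    [60,0,60,0.05],
    [60,0,60,0.05],
    [60,0,60,0.05]
  ]
}}

```text
time_s: 4.0
position: [0.4851, -0.2772, 0.1924]
tool_rot: [[-0.906, 0.423, 0.002], [0.423, 0.906, -0.002], [-0.003, -0.001, -1.0]]
ft_force: [0.0, 0.2, 0.6]
grip_width: 0.0852
```

```bash
python3 - <<'E'
from h import *
C=cam("wrist"); im=env.get_image("wrist"); cv2.imwrite("pics/w2.png",im[:,:,::-1])
np.savez("w2.npz",f=C[0],cx=C[1],cy=C[2],E=C[3])
cv2.imwrite("pics/w2z.png",cv2.resize(im[:260,150:470,::-1],None,fx=2.4,fy=2.3,interpolation=cv2.INTER_CUBIC))
Z=dict(tower_mid=.069,cottage_mid=.060,bridge_mid=.035,tower_slab=.015,cottage_slab=.015,tree0_mid=.052)
for n,z in Z.items():
        for d in env.tip_of("wrist",n)[:2]:
            print(n,round(d["conf"],2),np.round(d["point"],1),np.round(p2w(C,d["point"],z)[:2],4))
s=env.observe();print(s["position"],s["tool_rot"],s["time_s"])
E
```

```text
cottage_mid 0.79 [130.5 353. ] [ 0.4471 -0.2201]
bridge_mid 0.7 [203.7 307.5] [ 0.502  -0.2946]
tower_slab 0.59 [212.4 218.9] [ 0.4727 -0.3993]
cottage_slab 0.65 [112.9 556.4] [ 0.5281 -0.0096]
tree0_mid 0.63 [196.2 402.7] [ 0.5316 -0.1981]
[ 0.48459571 -0.2768286   0.19148167] [[-9.05852604e-01  4.23592858e-01  3.88632530e-04]
 [ 4.23592746e-01  9.05852676e-01 -3.39737503e-04]
 [-4.95954197e-04 -1.43130181e-04 -9.99999867e-01]] 4.35
```

View pics/w2z.png

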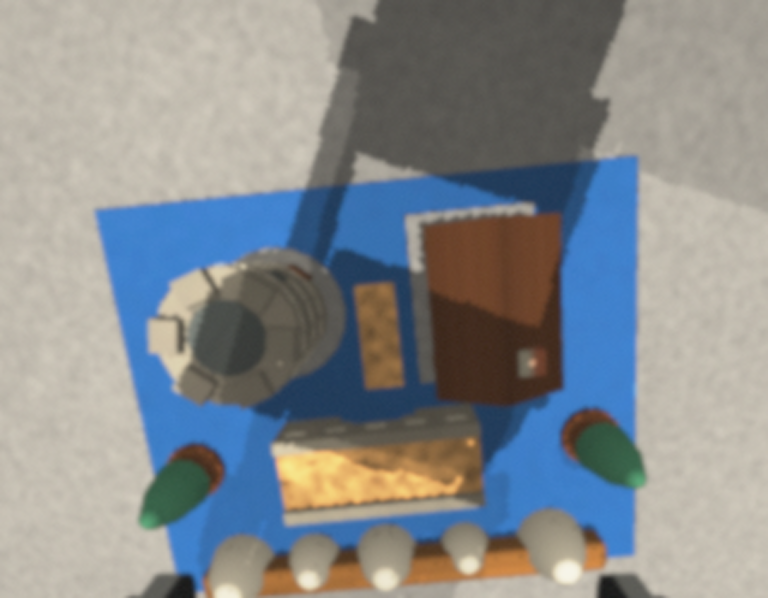

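```bash
python3 - <<'E'
from h import *
q=np.load("w2.npz"); C=(float(q["f"]),float(q["cx"]),float(q["cy"]),q["E"])
def W(x,y,z): return p2w(C,(y/2.3,150+x/2.4),z)[:2]
bd=np.array([W(98,210,.015),W(637,157,.015),W(634,553,.015),W(173,598,.015)]); print("board",bd.round(4),bd.mean(0))
for i in range(4):
    d=bd[(i+1)%4]-bd[i]; print(np.linalg.norm(d),np.degrees(np.arctan2(d[1],d[0])))
br=np.array([W(273,447,.055),W(478,429,.055),W(483,505,.055),W(285,523,.055)]); print("bridge",br.round(4),br.mean(0))
for i in range(4):
    d=br[(i+1)%4]-br[i]; print(np.linalg.norm(d),np.degrees(np.arctan2(d[1],d[0])))
print("tower top",W(228,337,.111),W(222,335,.119))
print("ridge",W(497,215,.101),W(508,403,.101))
sl=np.array([W(405,215,.019),W(535,203,.019)]);print("slab",sl)
t=np.radians(-19);X=np.array([np.cos(t),np.sin(t)]);Y=np.array([-X[1],X[0]])
print("cslab centre from corner",sl[0]+X*.039+Y*.028)
# tower slab edge right / top : tangent points
print("tslab", W(345,318,.019)-Y*.031, W(270,248,.019)+X*.031)
E
```

```text
board [[ 0.3423 -0.356 ]
 [ 0.4217 -0.1333]
 [ 0.6072 -0.1985]
 [ 0.53   -0.4288]] [ 0.47527352 -0.27915808]
0.2364620661593003 70.39511644409828
0.19665778057254837 -19.377572173350885
0.24292117721617149 -108.53118715632789
0.20128712298772095 158.79056373849676
bridge [[ 0.468  -0.3278]
 [ 0.4975 -0.2447]
 [ 0.5318 -0.2569]
 [ 0.5028 -0.3404]] [ 0.5000267  -0.29246366]
0.08820560016860535 70.42501139908353
0.036407467425254574 -19.45048897930382
0.0884411199337515 -109.16519091143775
0.037040255929561575 160.18656834896132
tower top [ 0.4167377  -0.30612123] [ 0.41532988 -0.30532381]
ridge [ 0.41790921 -0.21017722] [ 0.47937988 -0.23139583]
slab [[ 0.40174544 -0.23429605]
 [ 0.42098888 -0.18100782]]
cslab centre from corner [ 0.44773657 -0.22051869]
tslab [ 0.42188313 -0.3077534 ] [ 0.4187566  -0.30456844]
```

>>> {"op": "move_arm", "data": {
  "moves": [
    [24,-28,20,-0.05],
    [48,-55,40,-0.1],
    [48,-55,50,-0.1],
    [48,-55,50,-0.1],
    [48,-55,50,-0.1]
  ],
  "grip": 0.2,
  "grip_force": 40
}}

```text
time_s: 4.85
position: [0.4184, -0.3063, 0.1419]
tool_rot: [[-0.944, 0.331, 0.001], [0.331, 0.944, -0.001], [-0.001, -0.0, -1.0]]
ft_force: [-0.2, 0.1, -1.1]
grip_width: 0.068
```

```bash
cat > look.py <<'E'
import sys
from h import *
C=cam("wrist"); im=env.get_image("wrist"); cv2.imwrite(f"pics/{sys.argv[1]}.png",im[:,:,::-1])
np.savez(sys.argv[1]+".npz",f=C[0],cx=C[1],cy=C[2],E=C[3])
s=env.observe();R=np.array(s["tool_rot"]);print(np.round(s["position"],4),"a",np.degrees(np.arctan2(R[1,0],R[0,0])).round(2),"x",R[:2,0].round(3),"y",R[:2,1].round(3),"w",round(s["grip_width"],4),s["time_s"])
E
python3 look.py w3
```

```text
[ 0.4186 -0.3063  0.1421] a 160.68 x [-0.944  0.331] y [0.331 0.944] w 0.0686 4.9
```

View pics/w3.png

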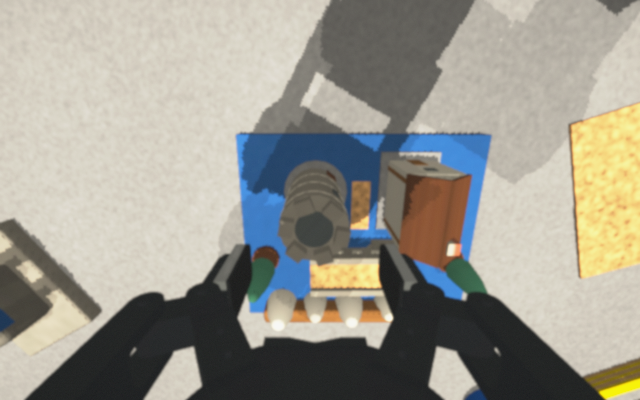

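```bash
python3 - <<'E'
from h import *
C=cam("wrist")
print(p2w(C,(229,315),.111),p2w(C,(227,316),.115))
# board front corners
print(p2w(C,(134,237),.015),p2w(C,(134,490),.015))
E
```

```text
[ 0.41696305 -0.30591628  0.111     ] [ 0.41421914 -0.30426905  0.115     ]
[ 0.3416438  -0.35652606  0.015     ] [ 0.41960092 -0.13419243  0.015     ]
```

>>> {"op": "move_arm", "data": {
  "moves": [
    [1,0,25,0],
    [1,0,50,0],
    [1,0,70,0],
    [1,0,70,0],
    [1,0,70,0]
  ]
}}

```text
time_s: 5.4
position: [0.4174, -0.306, 0.0722]
tool_rot: [[-0.944, 0.331, 0.001], [0.331, 0.944, -0.001], [-0.001, -0.001, -1.0]]
ft_force: [0.1, -0.4, -0.0]
grip_width: 0.0684
```

>>> {"op": "move_arm", "data": {
  "moves": [
    [0,0,0,0],
    [0,0,0,0],
    [0,0,0,0],
    [0,0,0,0],
    [0,0,0,0],
    [0,0,0,0],
    [0,0,0,0],
    [0,0,0,0]
  ],
  "grip": 1,
  "grip_force": 40
}}

```text
time_s: 6.2
position: [0.4172, -0.3063, 0.0727]
tool_rot: [[-0.943, 0.332, 0.002], [0.332, 0.943, -0.002], [-0.003, -0.001, -1.0]]
ft_force: [-0.1, 1.1, 6.7]
grip_width: 0.0471
```

```bash
python3 look.py w4
```

```text
[ 0.4172 -0.3063  0.0727] a 160.64 x [-0.943  0.332] y [0.332 0.943] w 0.047 6.25
```

View pics/w4.png

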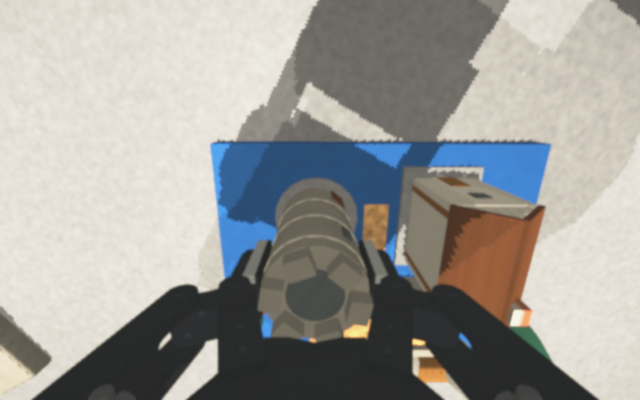

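>>> {"op": "move_arm", "data": {
  "moves": [
    [0,0,-10,0],
    [0,0,-30,0],
    [0,0,-60,0],
    [0,0,-90,0],
    [0,0,-100,0],
    [0,0,-100,0]
  ]
}}

```text
time_s: 6.85
position: [0.4168, -0.3061, 0.1725]
tool_rot: [[-0.943, 0.331, 0.002], [0.331, 0.943, -0.002], [-0.002, -0.001, -1.0]]
ft_force: [-1.2, 0.9, -3.3]
grip_width: 0.0473
```

```bash
python3 look.py w5
```

```text
[ 0.4164 -0.3056  0.171 ] a 160.64 x [-0.943  0.331] y [0.331 0.943] w 0.047 6.9
```

View pics/w5.png

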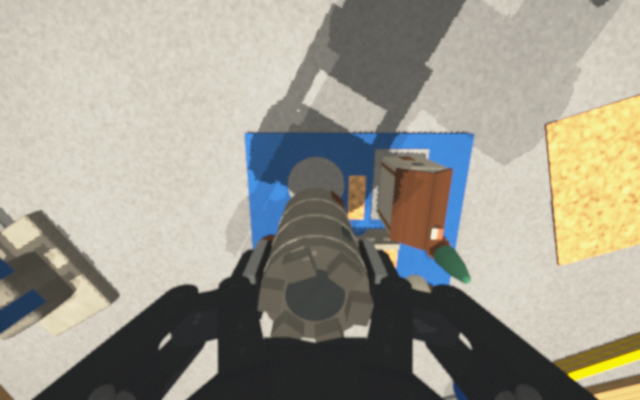

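>>> {"op": "move_arm", "data": {
  "moves": [
    [0,0,-15,0],
    [0,20,-30,0],
    [-3,50,-30,0],
    [-6,90,-30,0],
    [-10,130,-30,0],
    [-14,170,-30,0],
    [-18,210,-20,0],
    [-20,245,10,0],
    [-22,270,40,0],
    [-22,279,65,0],
    [-22,279,70,0],
    [-22,279,70,0]
  ]
}}

```text
time_s: 8.1
position: [0.5291, -0.05, 0.1001]
tool_rot: [[-0.944, 0.331, -0.003], [0.331, 0.944, 0.001], [0.003, -0.0, -1.0]]
ft_force: [0.7, -1.0, -0.4]
grip_width: 0.047
```

```bash
python3 look.py w6
```

```text
[ 0.5297 -0.0505  0.1013] a 160.61 x [-0.943  0.332] y [0.332 0.943] w 0.0473 8.15
```

View pics/w6.png

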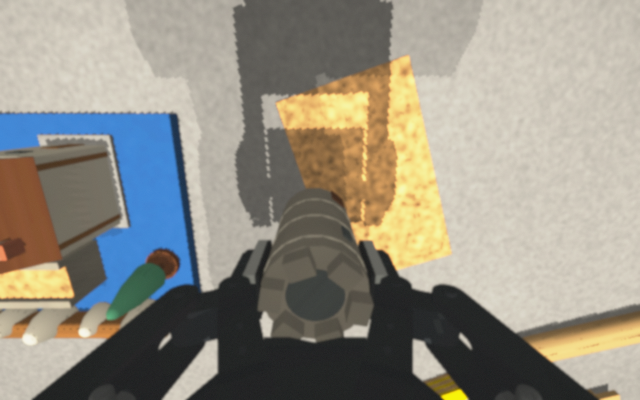

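```bash
python3 - <<'E'
from h import *
C=cam("wrist")
w=np.array([p2w(C,(r,c),.004)[:2] for r,c in((100,277),(55,410),(250,451))]);print(w.round(4),(w[0]+w[2])/2)
for i in(0,1):
    d=w[i+1]-w[i];print(np.linalg.norm(d),np.degrees(np.arctan2(d[1],d[0])))
E
```

```text
[[ 0.4393 -0.0512]
 [ 0.4429  0.057 ]
 [ 0.6176  0.054 ]] [0.52846161 0.00140438]
0.1082789638708669 88.1150360350383
0.17471654182098076 -1.0020885644733961
```

The mat's long side runs along world x: x from 0.44 to 0.62, y within ±0.055. The tower therefore goes to the far half, at about (0.578, 0.001).

>>> {"op": "move_arm", "data": {
  "moves": [
    [-10,20,0,-0.1],
    [-20,45,0,-0.2],
    [-28,60,5,-0.3],
    [-28,64,15,-0.338],
    [-28,64,28,-0.338],
    [-28,64,38,-0.338],
    [-28,64,40,-0.338],
    [-28,64,41,-0.338],
    [-28,64,42,-0.338],
    [-28,64,43,-0.338],
    [-28,64,43,-0.338]
  ]
}}

```text
time_s: 9.25
position: [0.5775, 0.0011, 0.0586]
tool_rot: [[-1.0, -0.0, 0.0], [-0.0, 1.0, -0.0], [-0.0, -0.0, -1.0]]
ft_force: [-0.2, -0.1, -1.5]
grip_width: 0.047
```

>>> {"op": "move_arm", "data": {
  "moves": [
    [0,0,0.5,0],
    [0,0,1,0],
    [0,0,1.5,0],
    [0,0,1.5,0]
  ]
}}

```text
time_s: 9.65
position: [0.5776, 0.0012, 0.0578]
tool_rot: [[-1.0, -0.0, 0.001], [-0.0, 1.0, -0.0], [-0.001, -0.0, -1.0]]
ft_force: [-2.3, 0.7, 7.0]
grip_width: 0.047
```

Contact. Release with a modest opening.

>>> {"op": "move_arm", "data": {
  "moves": [
    [0,0,0,0],
    [0,0,0,0],
    [0,0,0,0],
    [0,0,0,0],
    [0,0,0,0],
    [0,0,0,0]
  ],
  "grip": 0.2
}}

```text
time_s: 10.25
position: [0.5774, 0.0012, 0.0568]
tool_rot: [[-1.0, -0.0, -0.0], [-0.0, 1.0, 0.0], [0.0, 0.0, -1.0]]
ft_force: [1.0, -0.7, 0.3]
grip_width: 0.0682
```

>>> {"op": "move_arm", "data": {
  "moves": [
    [0,0,-20,0],
    [0,0,-50,0],
    [0,0,-90,0],
    [0,0,-130,0],
    [0,0,-130,0]
  ]
}}

```text
time_s: 10.75
position: [0.5794, 0.0009, 0.1923]
tool_rot: [[-1.0, -0.0, 0.01], [-0.0, 1.0, -0.002], [-0.01, -0.002, -1.0]]
ft_force: [-0.1, -0.0, 0.3]
grip_width: 0.0681
```

```bash
python3 look.py w7; python3 - <<'E'
from h import *
im=env.get_image("top"); cv2.imwrite("pics/top1.png",im[:,:,::-1])
im=env.get_image("scene"); cv2.imwrite("pics/scene1.png",im[:,:,::-1])
E
```

```text
[0.5783 0.0011 0.1893] a -179.98 x [-1. -0.] y [-0.  1.] w 0.0685 10.8
```

View pics/w7.png

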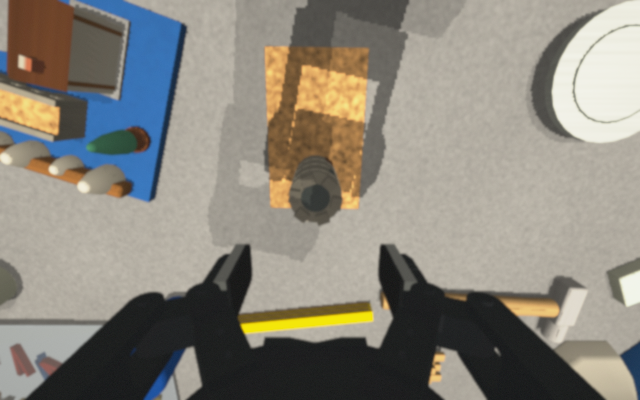

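View pics/scene1.png

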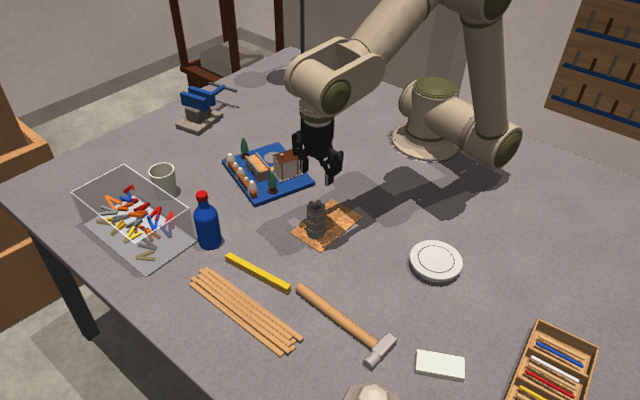

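>>> {"op": "move_arm", "data": {
  "moves": [
    [131,-222,20,0.1],
    [131,-222,20,0.2],
    [131,-222,20,0.3],
    [131,-222,20,0.338],
    [131,-222,20,0.338],
    [131,-222,30,0.338],
    [131,-222,30,0.338],
    [131,-222,30,0.338],
    [131,-222,30,0.338]
  ],
  "grip": 0.15
}}

```text
time_s: 11.8
position: [0.4472, -0.2196, 0.1568]
tool_rot: [[-0.944, 0.33, -0.0], [0.33, 0.944, 0.0], [0.0, 0.0, -1.0]]
ft_force: [0.5, 0.5, -0.2]
grip_width: 0.0729
```

```bash
python3 look.py w8;  python3 - <<'E'
import cv2
a=cv2.imread("pics/w8.png")[90:320,140:460]; cv2.imwrite("pics/w8z.png",cv2.resize(a,None,fx=2.4,fy=2.4,interpolation=cv2.INTER_CUBIC))
E
```

```text
[ 0.4472 -0.2196  0.1569] a 160.77 x [-0.944  0.329] y [0.329 0.944] w 0.0728 11.85
```

View pics/w8z.png

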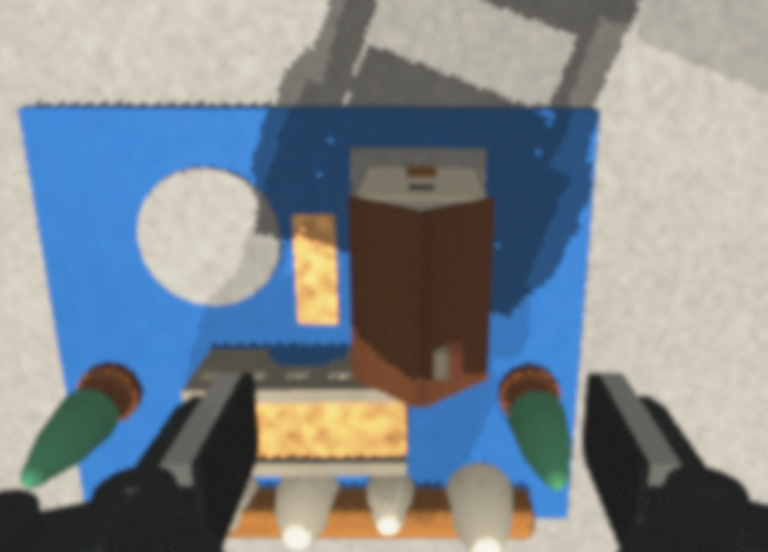

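```bash
cat >> h.py <<'E'
def load(n):
    q=np.load(n+".npz"); return (float(q["f"]),float(q["cx"]),float(q["cy"]),q["E"])
E
python3 - <<'E'
from h import *
C=load("w8"); im=cv2.imread("pics/w8.png")
W=lambda x,y,z:p2w(C,(90+y/2.4,140+x/2.4),z)[:2]
print("tslab",W(208,236.5,.019),"diam",np.linalg.norm(W(136,236,.019)-W(280,236,.019)),np.linalg.norm(W(208,167,.019)-W(208,306,.019)))
t=np.radians(-19.3);X=np.array([np.cos(t),np.sin(t)])
a,b=W(350,150,.019),W(487,150,.019); print("cslab",(a+b)/2+X*.039,np.linalg.norm(a-b),np.degrees(np.arctan2(*(b-a)[::-1])))
a,b=W(422,210,.1),W(421,403,.1); print("ridge",a,b,(a+b)/2,np.linalg.norm(a-b))
a,b=W(352,198,.079),W(494,198,.079);print("eave",(a+b)/2,np.linalg.norm(a-b))
a,b=W(20,107,.015),W(598,110,.015);print(a,b,np.degrees(np.arctan2(*(b-a)[::-1])))
E
```

```text
tslab [ 0.41663579 -0.30499932] diam 0.06155842361475413 0.06185111394157375
cslab [ 0.44834044 -0.22074701] 0.056379726386733636 70.75036348560232
ridge [ 0.4182616  -0.20900993] [ 0.47942556 -0.2306366 ] [ 0.44884358 -0.21982327] 0.06487482708703528
eave [ 0.41910569 -0.20886616] 0.04688571811894203
[ 0.34166723 -0.3563795 ] [ 0.42090199 -0.13311989] 70.46024389030559
```

>>> {"op": "move_arm", "data": {
  "moves": [
    [-1,0,40,0],
    [-1,0,80,0],
    [-1,0,105,0],
    [-1,0,115,0],
    [-1,0,115,0]
  ]
}}

```text
time_s: 12.35
position: [0.4476, -0.2204, 0.0413]
tool_rot: [[-0.944, 0.33, -0.001], [0.33, 0.944, 0.001], [0.001, 0.001, -1.0]]
ft_force: [0.3, 1.2, 1.1]
grip_width: 0.0724
```

>>> {"op": "move_arm", "data": {
  "moves": [
    [0,0,0,0],
    [0,0,0,0],
    [0,0,0,0],
    [0,0,0,0],
    [0,0,0,0],
    [0,0,0,0],
    [0,0,0,0],
    [0,0,0,0]
  ],
  "grip": 1
}}

```text
time_s: 13.15
position: [0.4482, -0.2215, 0.0433]
tool_rot: [[-0.944, 0.331, 0.003], [0.331, 0.944, -0.002], [-0.003, -0.001, -1.0]]
ft_force: [-0.1, 1.8, 6.0]
grip_width: 0.0438
```

```bash
python3 look.py w9
```

```text
[ 0.4482 -0.2215  0.0433] a 160.65 x [-0.944  0.331] y [0.331 0.944] w 0.0434 13.2
```

View pics/w9.png

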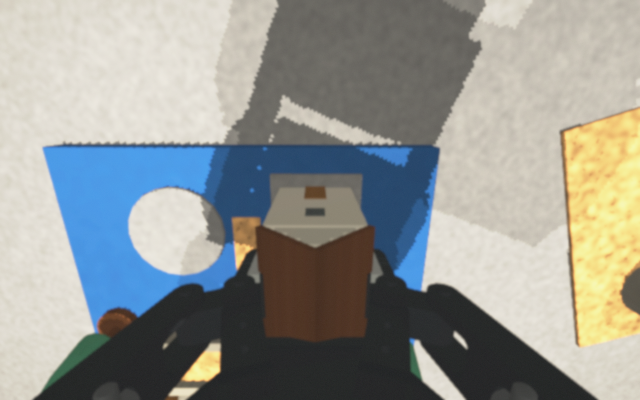

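>>> {"op": "move_arm", "data": {
  "moves": [
    [0,0,-10,0],
    [0,0,-40,0],
    [0,0,-75,0],
    [0,20,-95,0],
    [5,50,-100,-0.05],
    [12,90,-100,-0.1],
    [20,130,-100,-0.18],
    [28,170,-100,-0.26],
    [36,205,-90,-0.338],
    [42,221,-65,-0.338],
    [42,221,-35,-0.338],
    [42,221,-10,-0.338],
    [42,221,5,-0.338],
    [42,221,10,-0.338],
    [42,221,12,-0.338],
    [42,221,12,-0.338]
  ]
}}

```text
time_s: 14.8
position: [0.4814, 0.0011, 0.0306]
tool_rot: [[-1.0, -0.0, 0.001], [-0.0, 1.0, -0.0], [-0.001, -0.0, -1.0]]
ft_force: [0.4, -0.1, -2.4]
grip_width: 0.0433
```

>>> {"op": "move_arm", "data": {
  "moves": [
    [0,0,1,0],
    [0,0,2,0],
    [0,0,2.5,0],
    [0,0,3,0],
    [0,0,3,0]
  ]
}}

```text
time_s: 15.3
position: [0.4813, 0.0012, 0.0283]
tool_rot: [[-1.0, -0.0, 0.002], [-0.0, 1.0, -0.001], [-0.002, -0.001, -1.0]]
ft_force: [-4.2, 1.3, 14.3]
grip_width: 0.0437
```

```bash
python3 look.py w10
```

```text
[0.4813 0.0012 0.0283] a -179.98 x [-1. -0.] y [-0.  1.] w 0.0438 15.35
```

View pics/w10.png

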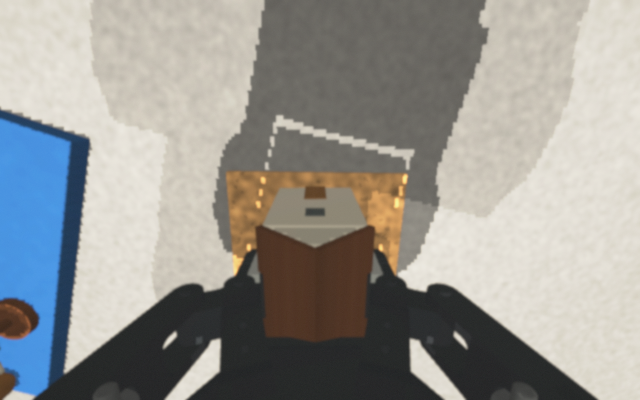

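>>> {"op": "move_arm", "data": {
  "moves": [
    [0,0,0,0],
    [0,0,0,0],
    [0,0,0,0],
    [0,0,0,0],
    [0,0,0,0],
    [0,0,0,0]
  ],
  "grip": 0.2
}}

```text
time_s: 15.95
position: [0.4811, 0.0013, 0.0268]
tool_rot: [[-1.0, -0.0, -0.0], [-0.0, 1.0, -0.0], [0.0, -0.0, -1.0]]
ft_force: [-0.1, -0.8, -0.6]
grip_width: 0.0681
```

>>> {"op": "move_arm", "data": {
  "moves": [
    [0,0,-20,0],
    [0,0,-60,0],
    [0,0,-100,0],
    [0,0,-140,0],
    [0,0,-150,0],
    [0,0,-150,0]
  ]
}}

```text
time_s: 16.55
position: [0.4815, 0.0012, 0.1779]
tool_rot: [[-1.0, -0.0, 0.003], [-0.0, 1.0, -0.001], [-0.003, -0.001, -1.0]]
ft_force: [-0.8, 0.8, 0.3]
grip_width: 0.0683
```

```bash
python3 look.py w11
```

```text
[0.4808 0.0013 0.1764] a -179.99 x [-1. -0.] y [-0.  1.] w 0.0682 16.6
```

View pics/w11.png

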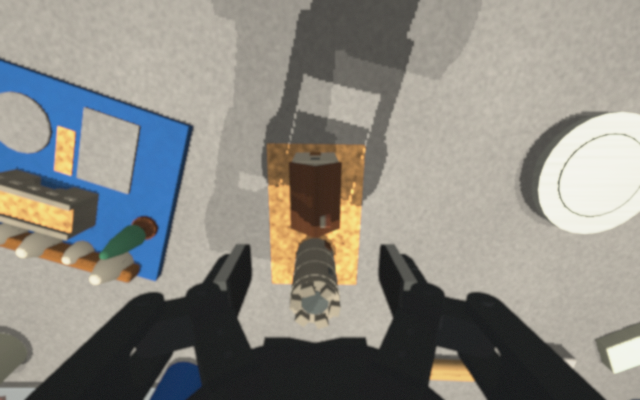

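>>> {"op": "move_arm", "data": {
  "moves": [
    [-2,-20,0,0.14],
    [-3,-45,0,0.28],
    [-5,-70,0,0.42],
    [-6,-95,0,0.56],
    [-8,-120,0,0.7],
    [-9,-145,0,0.84],
    [-11,-170,0,0.98],
    [-12,-195,0,1.12],
    [-14,-220,0,1.26],
    [-16,-245,0,1.4],
    [-17,-270,0,1.54],
    [-19,-294,0,1.68],
    [-19,-294,0,1.82],
    [-19,-294,10,1.908],
    [-19,-294,25,1.908],
    [-19,-294,30,1.908],
    [-19,-294,30,1.908]
  ],
  "grip": 0.3
}}

```text
time_s: 18.3
position: [0.4995, -0.2922, 0.1448]
tool_rot: [[0.33, 0.944, -0.003], [0.944, -0.33, 0.003], [0.002, -0.004, -1.0]]
ft_force: [-0.4, 0.4, 0.2]
grip_width: 0.0594
```

```bash
python3 look.py w12;  python3 - <<'E'
import cv2
a=cv2.imread("pics/w12.png")[90:340,150:480]; cv2.imwrite("pics/w12z.png",cv2.resize(a,None,fx=2.4,fy=2.4,interpolation=cv2.INTER_CUBIC))
E
```

```text
[ 0.4999 -0.2925  0.1459] a 70.71 x [0.33  0.944] y [ 0.944 -0.33 ] w 0.0599 18.35
```

View pics/w12z.png

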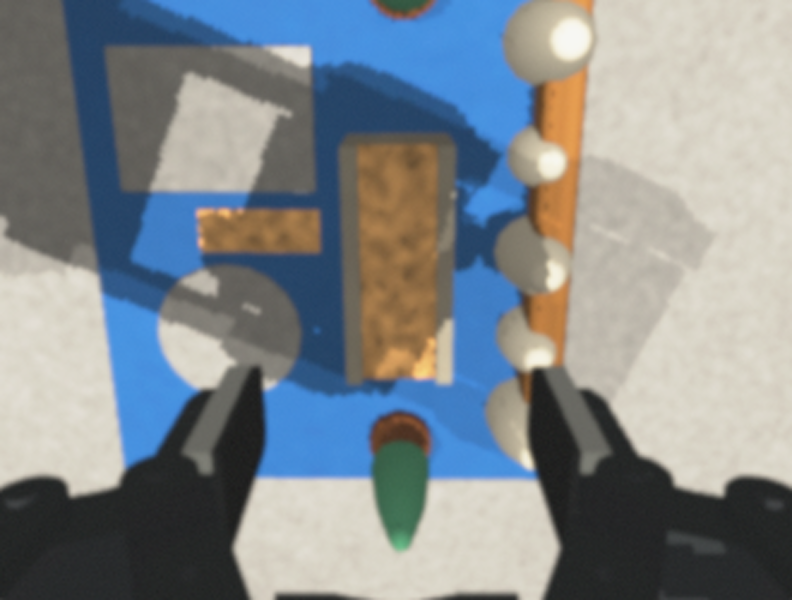

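```bash
python3 - <<'E'
from h import *
C=load("w12")
W=lambda x,y,z:p2w(C,(90+y/2.4,150+x/2.4),z)[:2]
br=np.array([W(340,136,.055),W(457,136,.055),W(452,383,.055),W(347,383,.055)])
print(br.round(4),br.mean(0))
for i in range(4):
    d=br[(i+1)%4]-br[i]; print(np.linalg.norm(d),np.degrees(np.arctan2(d[1],d[0])))
s=np.array([W(107,45,.019),W(310,45,.019),W(316,190,.019),W(120,190,.019)]);print("cslab",s.mean(0))
for i in range(4):
    d=s[(i+1)%4]-s[i]; print(np.linalg.norm(d),np.degrees(np.arctan2(d[1],d[0])))
print("tslab",W(230,330,.019))
print("tree1",W(400,437,.018),"tree0 ~",W(404,-15,.018),"ridge hills",W(540,260,.03))
E
```

```text
[[ 0.4969 -0.2403]
 [ 0.5343 -0.2534]
 [ 0.5042 -0.3412]
 [ 0.4666 -0.3281]] [ 0.50048313 -0.29073811]
0.039666750669568235 -19.278741802926596
0.09277143023015125 -108.93820728026354
0.03985086564121976 160.81666312573918
0.09283687519759973 70.947955812083
cslab [ 0.44822054 -0.2211321 ]
0.07666978455479428 -19.30895191685878
0.055414983602951294 -108.95334638464334
0.07877644362616677 160.74033505919277
0.05550967553017661 68.87132502369445
tslab [ 0.41907131 -0.30464593]
tree1 [ 0.47046486 -0.37832203] tree0 ~ [ 0.53425702 -0.19954294] ridge hills [ 0.55156006 -0.31410842]
```

```bash
python3 - <<'E'
from h import *
C=load("w12")
W=lambda x,y,z:p2w(C,(90+y/2.4,150+x/2.4),z)[:2]
X=np.array([.944,-.33])
for p in((495,255),(495,340),(486,420),(508,160),(530,200)): print((W(*p,.02)-[.5,-.2925])@X, (W(*p,.02)-[.5,-.2925])@[.33,.944])
E
```

```text
0.03937438323505041 -0.0043108557080401965
0.040996993255821804 -0.04224535744248403
0.03865021707997061 -0.08085493452840967
0.04282266003454097 0.03475638330902068
0.052415327599612024 0.01871193330757348
```

>>> {"op": "move_arm", "data": {
  "moves": [
    [0,0,20,0],
    [0,0,45,0],
    [0,0,60,0],
    [0,0,60,0]
  ],
  "grip": 0.38
}}

```text
time_s: 18.75
position: [0.4995, -0.2922, 0.0853]
tool_rot: [[0.33, 0.944, -0.003], [0.944, -0.33, 0.002], [0.001, -0.003, -1.0]]
ft_force: [-1.1, -0.0, -0.5]
grip_width: 0.0527
```

```bash
python3 look.py w13
```

```text
[ 0.5    -0.2927  0.0867] a 70.7 x [0.331 0.944] y [ 0.944 -0.331] w 0.0527 18.8
```

View pics/w13.png

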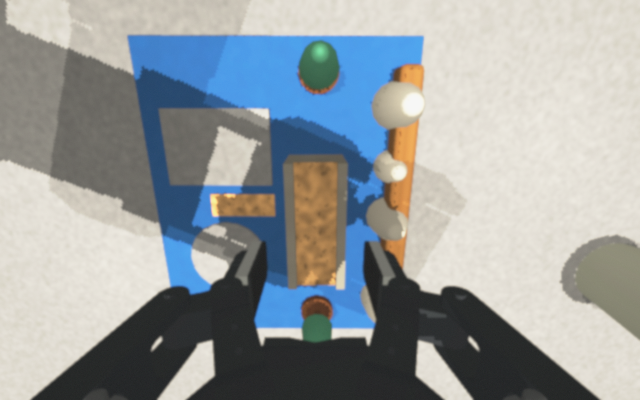

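>>> {"op": "move_arm", "data": {
  "moves": [
    [5,0.5,5,0],
    [10,0.5,15,0],
    [10,0.5,25,0],
    [10,0.5,33,0],
    [10,0.5,38,0],
    [10,0.5,42,0],
    [10,0.5,42,0]
  ],
  "grip": 0.42
}}

```text
time_s: 19.5
position: [0.5037, -0.2834, 0.0443]
tool_rot: [[0.331, 0.944, -0.001], [0.944, -0.331, 0.001], [0.0, -0.001, -1.0]]
ft_force: [0.2, 0.9, 0.6]
grip_width: 0.0498
```

```bash
python3 look.py w14
```

```text
[ 0.5039 -0.2835  0.0447] a 70.69 x [0.331 0.944] y [ 0.944 -0.331] w 0.0498 19.55
```

View pics/w14.png

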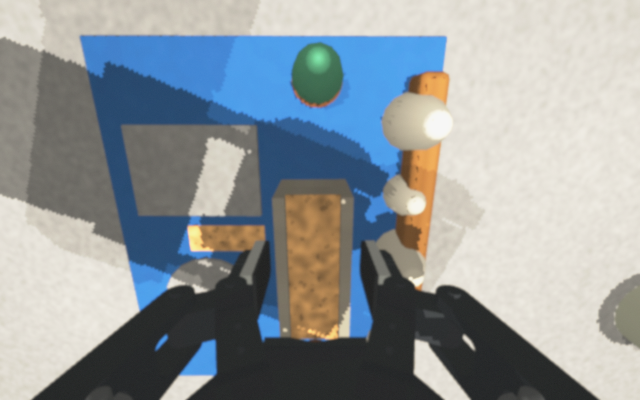

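>>> {"op": "move_arm", "data": {
  "moves": [
    [0,0,4,0],
    [0,0,8,0],
    [0,0,12,0],
    [0,0,15,0],
    [0,0,18,0],
    [0,0,18,0]
  ]
}}

```text
time_s: 20.15
position: [0.5037, -0.2833, 0.0264]
tool_rot: [[0.331, 0.944, -0.001], [0.944, -0.331, 0.0], [0.0, -0.001, -1.0]]
ft_force: [0.6, 0.0, 0.4]
grip_width: 0.0493
```

>>> {"op": "move_arm", "data": {
  "moves": [
    [0,0,0,0],
    [0,0,0,0],
    [0,0,0,0],
    [0,0,0,0],
    [0,0,0,0],
    [0,0,0,0]
  ],
  "grip": 1
}}

```text
time_s: 20.75
position: [0.5039, -0.2834, 0.0269]
tool_rot: [[0.331, 0.944, 0.0], [0.944, -0.331, -0.0], [-0.0, 0.0, -1.0]]
ft_force: [-0.4, 0.2, 0.9]
grip_width: 0.0399
```

```bash
python3 look.py w15
```

```text
[ 0.5039 -0.2835  0.0269] a 70.69 x [0.331 0.944] y [ 0.944 -0.331] w 0.0394 20.8
```

View pics/w15.png

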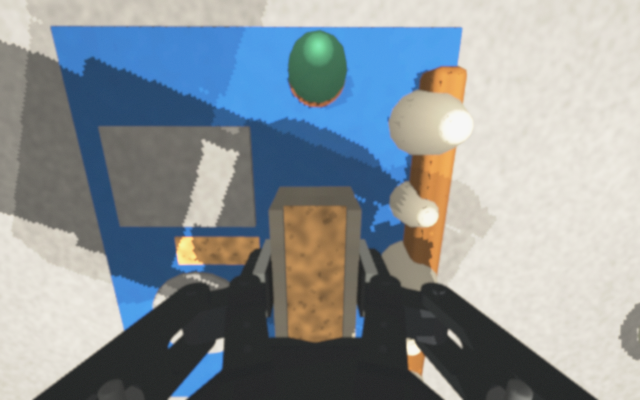

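```bash
python3 - <<'E'
from h import *
C=load("w15")
X=np.array([.331,.944]);Yt=np.array([.944,-.331]); P=np.array([.5039,-.2835])
for c in(275,316,356):
    d=p2w(C,(207,c),.055)[:2]-P; e=p2w(C,(187,c),.015)[:2]-P; print((d@X).round(4),(d@Yt).round(4),"bottom",(e@X).round(4))
E
```

```text
0.0366 -0.0174 bottom 0.0348
0.0366 0.0001 bottom 0.0348
0.0366 0.0171 bottom 0.0348
```

>>> {"op": "move_arm", "data": {
  "moves": [
    [0,0,-5,0],
    [0,0,-15,0],
    [0,0,-35,0],
    [0,0,-60,0],
    [0,0,-90,0],
    [0,0,-115,0],
    [0,0,-130,0],
    [0,0,-135,0]
  ]
}}

```text
time_s: 21.6
position: [0.5043, -0.2838, 0.1642]
tool_rot: [[0.331, 0.944, 0.003], [0.944, -0.331, -0.002], [-0.001, 0.003, -1.0]]
ft_force: [0.4, -0.1, -2.6]
grip_width: 0.0393
```

>>> {"op": "move_arm", "data": {
  "moves": [
    [20,-8,0,0],
    [50,-21,0,0],
    [85,-35,0,0],
    [120,-50,0,0],
    [155,-64,0,0],
    [190,-78,0,0],
    [225,-93,0,0],
    [260,-107,0,0],
    [295,-122,0,0],
    [330,-136,0,0],
    [365,-151,0,0],
    [400,-165,0,0],
    [435,-180,0,0],
    [470,-194,0,0],
    [505,-209,0,0],
    [530,-219,0,0],
    [540,-223,0,0],
    [540,-223,0,0],
    [540,-223,0,0]
  ]
}}

```text
time_s: 23.5
position: [0.4719, 0.299, 0.1616]
tool_rot: [[0.331, 0.944, -0.001], [0.944, -0.331, -0.001], [-0.001, -0.0, -1.0]]
ft_force: [-0.1, -0.5, -1.7]
grip_width: 0.0394
```

```bash
python3 look.py w16
```

```text
[0.4721 0.2988 0.1617] a 70.63 x [0.332 0.943] y [ 0.943 -0.332] w 0.0392 23.55
```

View pics/w16.png

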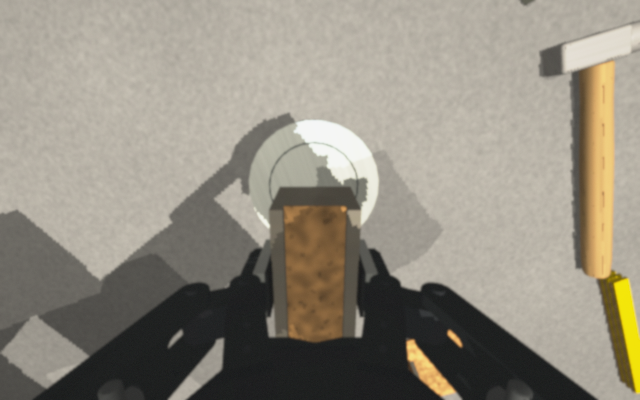

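```bash
python3 - <<'E'
from h import *
C=load("w16"); X=np.array([.332,.943]);Y=np.array([.943,-.332])
print(p2w(C,(120,314),.03)[:2]-.065*X, p2w(C,(143,314),.03)[:2]-.045*X)
for r in (180,185,190):print(np.linalg.norm(p2w(C,(r,249),.03)-p2w(C,(r,379),.03)), (p2w(C,(r,249),.03)+p2w(C,(r,379),.03))[:2]/2)
P=np.array([.4721,.2988])
d=p2w(C,(207,316),.055+.135)[:2]-P;print(d@X)
# automatic: fit with other cams
for c in("top","scene"):
    im=cv2.imread(f"pics/{c}0.png");Cc=cam(c)
    m=env  # noqa
    g=cv2.cvtColor(im,cv2.COLOR_BGR2GRAY).astype(int); hsv=cv2.cvtColor(im,cv2.COLOR_BGR2HSV)
    mk=((g>165)&(hsv[:,:,1]<40)).astype(np.uint8)
    n,l,st,ce=cv2.connectedComponentsWithStats(cv2.morphologyEx(mk,3,np.ones((5,5))))
    for i in range(1,n):
        if st[i,4]>800: 
            w=p2w(Cc,ce[i][::-1],.03)
            if abs(w[1]-.3)<.06 and abs(w[0]-.47)<.06: print(c,st[i],ce[i],w)
E
```

```text
[0.471546   0.30192054] [0.47115457 0.30079635]
0.12927680192031113 [0.47403701 0.30899738]
0.1299807618732662 [0.47233451 0.30415906]
0.13069243047406276 [0.47061337 0.29926775]
0.03681646420873436
top [ 167  199   52   53 2159] [192.31264474 224.76563224] [0.47118149 0.30016019 0.03      ]
scene [ 410  240   53   39 1606] [435.86176837 258.95641345] [0.47357238 0.30464608 0.03      ]
```

>>> {"op": "move_arm", "data": {
  "moves": [
    [5,-1,15,0],
    [10,-1,40,0],
    [10,-1,70,0],
    [10,-1,95,0],
    [10,-1,110,0],
    [10,-1,115,0],
    [10,-1,117,0],
    [10,-1,117,0]
  ]
}}

```text
time_s: 24.35
position: [0.4749, 0.3093, 0.0455]
tool_rot: [[0.331, 0.944, 0.001], [0.944, -0.331, 0.0], [0.001, 0.001, -1.0]]
ft_force: [-0.1, 0.3, -1.5]
grip_width: 0.0389
```

```bash
python3 look.py w17
```

```text
[0.4749 0.3095 0.0457] a 70.66 x [0.331 0.944] y [ 0.944 -0.331] w 0.0392 24.4
```

View pics/w17.png

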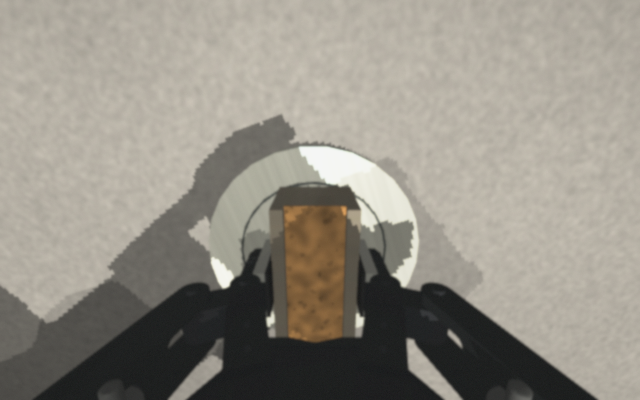

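```bash
python3 - <<'E'
from h import *
C=load("w17"); X=np.array([.331,.944]);Y=np.array([.944,-.331]);P=np.array([.4749,.3095])
f=lambda r,c,z:((p2w(C,(r,c),z)[:2]-P)@X).round(4)
print("ring top",f(183,314,.03),"outer top",f(145,314,.03),"bridge bottom",f(187,314,.034),"bridge top edge",f(207,314,.074))
g=lambda r,c,z:((p2w(C,(r,c),z)[:2]-P)@Y).round(4)
print("ring lr",g(240,243,.03),g(240,385,.03),"outer lr",g(240,209,.03),g(240,419,.03),"bridge",g(207,272,.074),g(207,360,.074))
E
```

```text
ring top 0.036 outer top 0.0576 bridge bottom 0.0347 bridge top edge 0.0365
ring lr -0.0444 0.0426 outer lr -0.0652 0.0634 bridge -0.0186 0.0188
```

>>> {"op": "move_arm", "data": {
  "moves": [
    [1,-0.5,1,0],
    [1,-0.5,2,0],
    [1,-0.5,3,0],
    [1,-0.5,3.5,0],
    [1,-0.5,4,0],
    [1,-0.5,4.5,0],
    [1,-0.5,4.5,0]
  ]
}}

```text
time_s: 25.1
position: [0.4743, 0.3109, 0.0419]
tool_rot: [[0.33, 0.944, 0.001], [0.944, -0.33, 0.0], [0.001, 0.001, -1.0]]
ft_force: [-4.5, -2.0, 13.1]
grip_width: 0.0395
```

>>> {"op": "move_arm", "data": {
  "moves": [
    [0,0,0,0],
    [0,0,0,0],
    [0,0,0,0],
    [0,0,0,0],
    [0,0,0,0]
  ],
  "grip": 0.3
}}

```text
time_s: 25.6
position: [0.4742, 0.3108, 0.0402]
tool_rot: [[0.331, 0.944, -0.0], [0.944, -0.331, -0.0], [-0.0, -0.0, -1.0]]
ft_force: [-1.1, 0.5, 0.6]
grip_width: 0.0595
```

>>> {"op": "move_arm", "data": {
  "moves": [
    [0,0,-15,0],
    [0,0,-50,0],
    [0,0,-90,0],
    [0,0,-130,0],
    [0,0,-150,0],
    [0,0,-150,0]
  ]
}}

```text
time_s: 26.2
position: [0.4752, 0.3113, 0.1934]
tool_rot: [[0.331, 0.944, 0.006], [0.944, -0.331, 0.002], [0.004, 0.005, -1.0]]
ft_force: [-0.9, -0.3, -0.5]
grip_width: 0.06
```

```bash
python3 look.py w18; python3 - <<'E'
import cv2
a=cv2.imread("pics/w18.png")[110:310,180:450]; cv2.imwrite("pics/w18z.png",cv2.resize(a,None,fx=2.8,fy=2.8,interpolation=cv2.INTER_CUBIC))
E
```

```text
[0.4744 0.3109 0.1911] a 70.69 x [0.331 0.944] y [ 0.944 -0.331] w 0.0597 26.25
```

View pics/w18z.png

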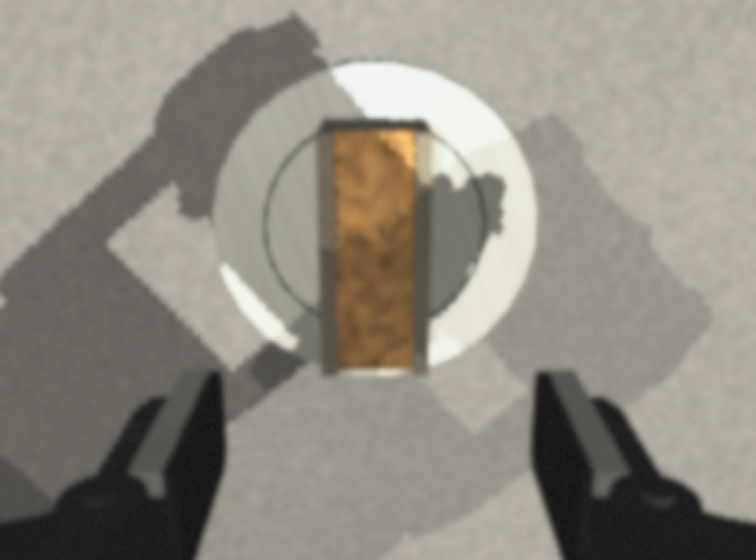

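```bash
python3 - <<'E'
from h import *
C=load("w18"); X=np.array([.331,.944]);Y=np.array([.944,-.331])
W=lambda x,y,z:p2w(C,(110+y/2.8,180+x/2.8),z)[:2]
pr=lambda w:(np.round((w-[.472,.301])@X,4),np.round((w-[.472,.301])@Y,4))
pts=np.array([W(264,222,.03),W(487,222,.03),W(302,310,.03),W(455,310,.03),W(300,142,.03),W(450,142,.03)])
A=np.c_[2*pts,np.ones(len(pts))];s=np.linalg.lstsq(A,(pts**2).sum(1),rcond=None)[0];print("ring",pr(s[:2]),np.sqrt(s[2]+s[:2]@s[:2]))
pts=np.array([W(213,222,.03),W(537,222,.03),W(376,60,.03),W(255,105,.03),W(500,105,.03),W(480,350,.03)])
A=np.c_[2*pts,np.ones(len(pts))];s=np.linalg.lstsq(A,(pts**2).sum(1),rcond=None)[0];print("outer",pr(s[:2]),np.sqrt(s[2]+s[:2]@s[:2]))
b=[W(319,374,.07),W(430,374,.07),W(427,129,.07),W(322,129,.07)]
print([pr(x) for x in b],"bridge",pr(np.mean(b,0)), "far bottom",pr(W(375,121,.03)))
E
```

```text
ring (np.float64(-0.0006), np.float64(-0.0006)) 0.04586754553858276
outer (np.float64(0.0003), np.float64(-0.0003)) 0.06683123561670605
[(np.float64(-0.044), np.float64(-0.0219)), (np.float64(-0.0441), np.float64(0.0191)), (np.float64(0.0465), np.float64(0.0164)), (np.float64(0.0465), np.float64(-0.0189))] bridge (np.float64(0.0012), np.float64(-0.0013)) far bottom (np.float64(0.0437), np.float64(-0.0011))
```

>>> {"op": "move_arm", "data": {
  "moves": [
    [-20,15,0,-0.14],
    [-40,31,0,-0.28],
    [-60,46,0,-0.42],
    [-80,62,0,-0.56],
    [-100,77,0,-0.7],
    [-120,93,0,-0.84],
    [-140,108,0,-0.98],
    [-160,124,0,-1.12],
    [-180,139,0,-1.26],
    [-200,155,0,-1.4],
    [-220,170,0,-1.54],
    [-240,186,0,-1.68],
    [-258,200,0,-1.82],
    [-258,200,20,-1.908],
    [-258,200,40,-1.908],
    [-258,200,40,-1.908],
    [-258,200,40,-1.908]
  ],
  "grip": 0.2
}}

```text
time_s: 27.95
position: [0.5774, 0.0013, 0.1496]
tool_rot: [[-1.0, -0.0, -0.002], [-0.0, 1.0, 0.0], [0.002, 0.0, -1.0]]
ft_force: [-0.3, -0.1, 0.5]
grip_width: 0.0683
```

```bash
python3 look.py w19
```

```text
[0.5778 0.0013 0.1505] a -179.99 x [-1. -0.] y [-0.  1.] w 0.0683 28.0
```

View pics/w19.png

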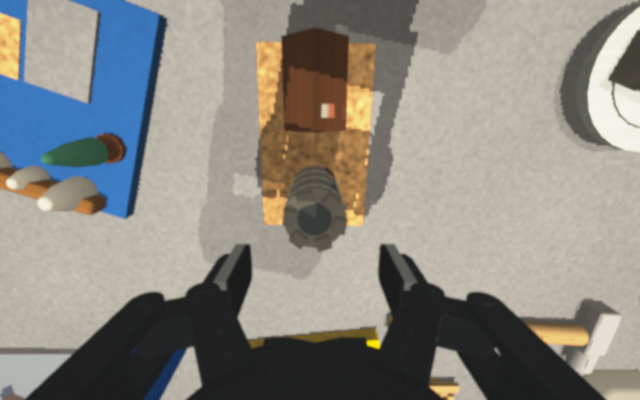

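>>> {"op": "move_arm", "data": {
  "moves": [
    [0,0,30,0],
    [0,0,60,0],
    [0,0,85,0],
    [0,0,92,0],
    [0,0,92,0],
    [0,0,92,0]
  ]
}}

```text
time_s: 28.6
position: [0.5785, 0.0011, 0.0598]
tool_rot: [[-1.0, -0.0, 0.003], [-0.0, 1.0, -0.001], [-0.003, -0.001, -1.0]]
ft_force: [0.1, 0.0, 0.0]
grip_width: 0.0687
```

>>> {"op": "move_arm", "data": {
  "moves": [
    [0,0,0,0],
    [0,0,0,0],
    [0,0,0,0],
    [0,0,0,0],
    [0,0,0,0],
    [0,0,0,0],
    [0,0,0,0]
  ],
  "grip": 1
}}

```text
time_s: 29.3
position: [0.5783, 0.001, 0.0598]
tool_rot: [[-1.0, -0.0, 0.003], [-0.0, 1.0, -0.0], [-0.003, -0.0, -1.0]]
ft_force: [-1.3, -1.1, 7.2]
grip_width: 0.0472
```

>>> {"op": "move_arm", "data": {
  "moves": [
    [0,0,-10,0],
    [0,0,-30,0],
    [0,0,-60,0],
    [0,0,-90,0],
    [0,0,-115,0],
    [0,0,-120,0],
    [0,0,-120,0]
  ]
}}

```text
time_s: 30.0
position: [0.5776, 0.0012, 0.1787]
tool_rot: [[-1.0, -0.0, 0.001], [-0.0, 1.0, -0.0], [-0.001, -0.0, -1.0]]
ft_force: [0.8, -0.1, -1.5]
grip_width: 0.0469
```

>>> {"op": "move_arm", "data": {
  "moves": [
    [10,-20,0,0],
    [26,-50,-5,0.03],
    [45,-85,-10,0.07],
    [63,-120,-10,0.12],
    [81,-155,-10,0.17],
    [99,-190,-10,0.22],
    [118,-225,-10,0.27],
    [136,-260,-5,0.32],
    [152,-290,10,0.338],
    [160,-306,35,0.338],
    [160,-306,55,0.338],
    [160,-306,60,0.338],
    [160,-306,60,0.338]
  ]
}}

```text
time_s: 31.3
position: [0.4173, -0.3041, 0.1171]
tool_rot: [[-0.944, 0.331, -0.002], [0.331, 0.944, 0.003], [0.003, 0.002, -1.0]]
ft_force: [0.5, 0.7, -1.3]
grip_width: 0.0471
```

```bash
python3 look.py w20
```

```text
[ 0.4178 -0.3044  0.1181] a 160.68 x [-0.944  0.331] y [0.331 0.944] w 0.0474 31.35
```

View pics/w20.png

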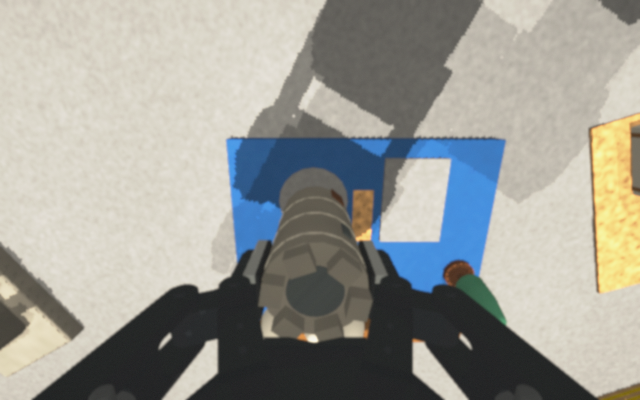

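```bash
python3 - <<'E'
from h import *
C=load("w20"); bx=np.array([.944,-.331]);by=np.array([.331,.944]);P=np.array([.4178,-.3044])
pr=lambda w:(np.round((w-P)@bx,4),np.round((w-P)@by,4))
W=lambda c,r,z=.019:p2w(C,(r,c),z)[:2]
s=np.array([W(383,158),W(451,158),W(441,242),W(380,242)])
print([pr(x) for x in s],"cslab rel",pr(s.mean(0)),s.mean(0))
print("tslab: front edge",pr(W(313,168)),"lr",pr(W(279,195)),pr(W(348,195)))
im=cv2.imread("pics/w20.png");cv2.imwrite("pics/w20z.png",cv2.resize(im[130:260,220:510],None,fx=2.7,fy=2.7,interpolation=cv2.INTER_CUBIC))
E
```

```text
[(np.float64(-0.0391), np.float64(0.0582)), (np.float64(-0.039), np.float64(0.1163)), (np.float64(0.0397), np.float64(0.118)), (np.float64(0.0396), np.float64(0.0609))] cslab rel (np.float64(0.0003), np.float64(0.0883)) [ 0.44730042 -0.22116184]
tslab: front edge (np.float64(-0.0305), np.float64(-0.0016)) lr (np.float64(-0.0063), np.float64(-0.0318)) (np.float64(-0.0062), np.float64(0.0294))
```

View pics/w20z.png

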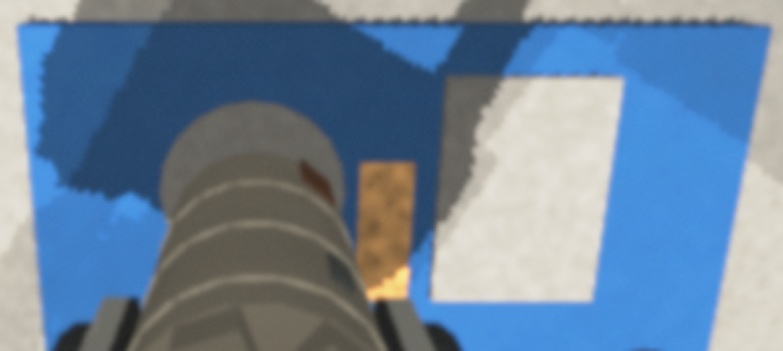

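>>> {"op": "move_arm", "data": {
  "moves": [
    [0,-1.3,12,0],
    [0,-1.3,25,0],
    [0,-1.3,35,0],
    [0,-1.3,39,0],
    [0,-1.3,41,0],
    [0,-1.3,41,0]
  ]
}}

```text
time_s: 31.95
position: [0.4175, -0.3062, 0.0776]
tool_rot: [[-0.944, 0.331, 0.0], [0.331, 0.944, -0.0], [-0.0, -0.0, -1.0]]
ft_force: [-0.7, -1.0, -1.7]
grip_width: 0.047
```

```bash
python3 look.py w21; python3 - <<'E'
import cv2
im=cv2.imread("pics/w21.png");cv2.imwrite("pics/w21z.png",cv2.resize(im[130:290,200:440],None,fx=3.2,fy=3.2,interpolation=cv2.INTER_CUBIC))
E
```

```text
[ 0.4175 -0.3062  0.0777] a 160.65 x [-0.944  0.331] y [0.331 0.944] w 0.0472 32.0
```

View pics/w21z.png

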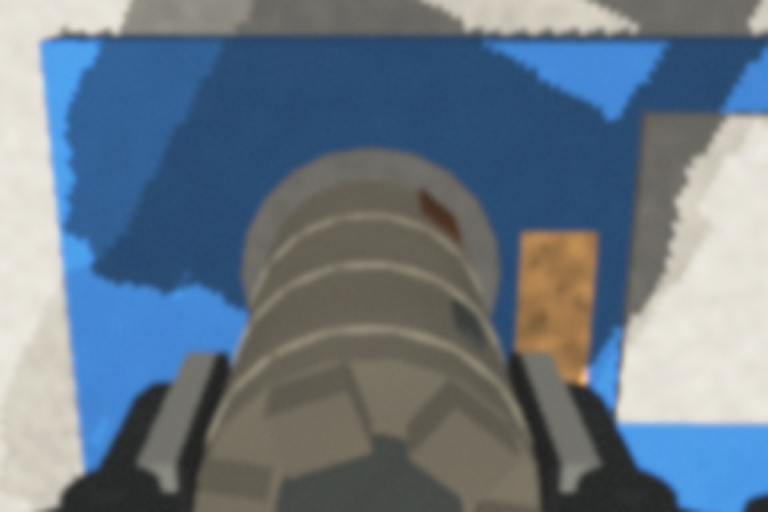

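```bash
python3 - <<'E'
from h import *
C=load("w21"); bx=np.array([.944,-.331]);by=np.array([.331,.944]);P=np.array([.4175,-.3062])
W=lambda x,y,z:p2w(C,(130+y/3.2,200+x/3.2),z)[:2]
pr=lambda w:(np.round((w-P)@bx,4),np.round((w-P)@by,4))
print("slab front",pr(W(370,148,.019)),"base front",pr(W(370,180,.0219)),"slab lr",pr(W(242,265,.019)),pr(W(498,265,.019)))
E
```

```text
slab front (np.float64(-0.0313), np.float64(0.0003)) base front (np.float64(-0.0246), np.float64(0.0003)) slab lr (np.float64(-0.0031), np.float64(-0.0299)) (np.float64(-0.0031), np.float64(0.0306))
```

Centred within about 0.5 mm. Lower to contact.

>>> {"op": "move_arm", "data": {
  "moves": [
    [0,0.3,1,0],
    [0,0.3,2,0],
    [0,0.3,3,0],
    [0,0.3,3.5,0],
    [0,0.3,3.5,0]
  ]
}}

```text
time_s: 32.5
position: [0.4175, -0.3059, 0.0748]
tool_rot: [[-0.944, 0.331, 0.001], [0.331, 0.944, -0.001], [-0.001, -0.0, -1.0]]
ft_force: [-2.4, 0.9, 8.4]
grip_width: 0.0467
```

>>> {"op": "move_arm", "data": {
  "moves": [
    [0,0,0,0],
    [0,0,0,0],
    [0,0,0,0],
    [0,0,0,0],
    [0,0,0,0],
    [0,0,0,0]
  ],
  "grip": 0.2
}}

```text
time_s: 33.1
position: [0.4174, -0.3058, 0.0738]
tool_rot: [[-0.943, 0.331, -0.0], [0.331, 0.943, 0.0], [0.0, 0.0, -1.0]]
ft_force: [-0.8, -0.1, -0.8]
grip_width: 0.0681
```

>>> {"op": "move_arm", "data": {
  "moves": [
    [0,0,-20,0],
    [0,0,-50,0],
    [0,0,-80,0],
    [0,0,-100,0],
    [0,0,-100,0]
  ]
}}

```text
time_s: 33.6
position: [0.4181, -0.3066, 0.1764]
tool_rot: [[-0.944, 0.331, 0.004], [0.331, 0.944, -0.004], [-0.005, -0.003, -1.0]]
ft_force: [-0.1, -1.1, -0.5]
grip_width: 0.0685
```

```bash
python3 look.py w22
```

```text
[ 0.4176 -0.306   0.1746] a 160.65 x [-0.943  0.331] y [0.331 0.943] w 0.0683 33.65
```

View pics/w22.png

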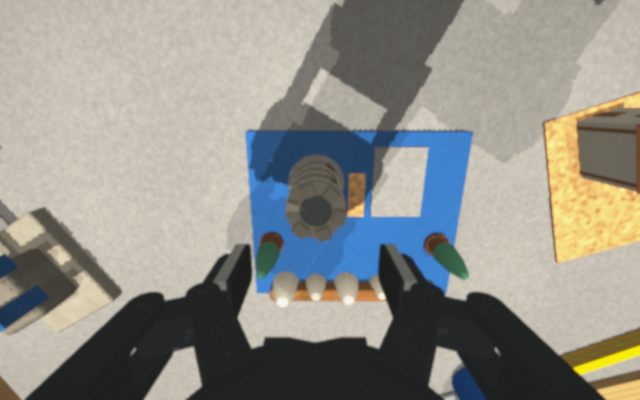

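>>> {"op": "move_arm", "data": {
  "moves": [
    [5,40,0,-0.05],
    [10,80,0,-0.1],
    [16,120,0,-0.15],
    [22,165,0,-0.2],
    [28,210,0,-0.25],
    [34,255,0,-0.3],
    [40,295,0,-0.338],
    [42,311,15,-0.338],
    [42,311,45,-0.338],
    [42,311,45,-0.338],
    [42,311,45,-0.338]
  ]
}}

```text
time_s: 34.75
position: [0.4805, 0.0014, 0.1285]
tool_rot: [[-1.0, 0.0, -0.002], [0.0, 1.0, 0.0], [0.002, 0.0, -1.0]]
ft_force: [-0.2, -0.7, 0.1]
grip_width: 0.0683
```

```bash
python3 look.py w23
```

```text
[0.481  0.0011 0.1292] a 179.98 x [-1.  0.] y [0. 1.] w 0.0682 34.8
```

View pics/w23.png

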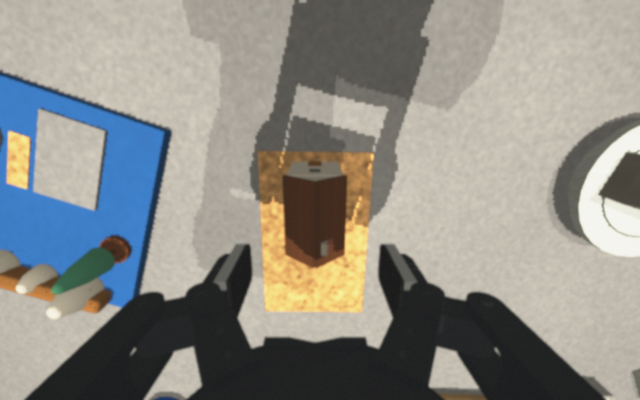

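>>> {"op": "move_arm", "data": {
  "moves": [
    [0,0,35,0],
    [0,0,70,0],
    [0,0,93,0],
    [0,0,101,0],
    [0,0,101,0],
    [0,0,101,0]
  ]
}}

```text
time_s: 35.4
position: [0.4817, 0.0011, 0.0291]
tool_rot: [[-1.0, 0.0, 0.002], [0.0, 1.0, -0.001], [-0.002, -0.001, -1.0]]
ft_force: [0.2, -0.1, 0.8]
grip_width: 0.0684
```

>>> {"op": "move_arm", "data": {
  "moves": [
    [0,0,0,0],
    [0,0,0,0],
    [0,0,0,0],
    [0,0,0,0],
    [0,0,0,0],
    [0,0,0,0],
    [0,0,0,0]
  ],
  "grip": 1
}}

```text
time_s: 36.1
position: [0.4814, 0.0013, 0.029]
tool_rot: [[-1.0, -0.0, 0.002], [-0.0, 1.0, -0.001], [-0.002, -0.001, -1.0]]
ft_force: [-0.5, -1.0, 6.5]
grip_width: 0.0435
```

>>> {"op": "move_arm", "data": {
  "moves": [
    [0,0,-10,0],
    [0,0,-30,0],
    [0,0,-60,0],
    [0,0,-90,0],
    [0,0,-115,0],
    [0,0,-120,0],
    [0,0,-120,0]
  ]
}}

```text
time_s: 36.8
position: [0.4808, 0.0016, 0.1483]
tool_rot: [[-1.0, -0.0, 0.001], [-0.0, 1.0, -0.0], [-0.001, -0.0, -1.0]]
ft_force: [-0.3, -0.5, -2.2]
grip_width: 0.0436
```

>>> {"op": "move_arm", "data": {
  "moves": [
    [3,-20,0,0],
    [8,-50,-5,0.05],
    [14,-90,-5,0.12],
    [20,-130,-5,0.2],
    [26,-170,-5,0.28],
    [31,-205,5,0.338],
    [33,-222,30,0.338],
    [33,-222,60,0.338],
    [33,-222,80,0.338],
    [33,-222,83,0.338],
    [33,-222,83,0.338]
  ]
}}

```text
time_s: 37.9
position: [0.4474, -0.2201, 0.064]
tool_rot: [[-0.944, 0.331, -0.002], [0.331, 0.944, 0.002], [0.002, 0.001, -1.0]]
ft_force: [0.5, -0.3, -2.1]
grip_width: 0.0433
```

```bash
python3 look.py w24; python3 - <<'E'
import cv2
im=cv2.imread("pics/w24.png");cv2.imwrite("pics/w24z.png",cv2.resize(im[120:290,200:440],None,fx=3.2,fy=3.2,interpolation=cv2.INTER_CUBIC))
E
```

```text
[ 0.4479 -0.2204  0.0649] a 160.66 x [-0.944  0.331] y [0.331 0.944] w 0.0434 37.95
```

View pics/w24z.png

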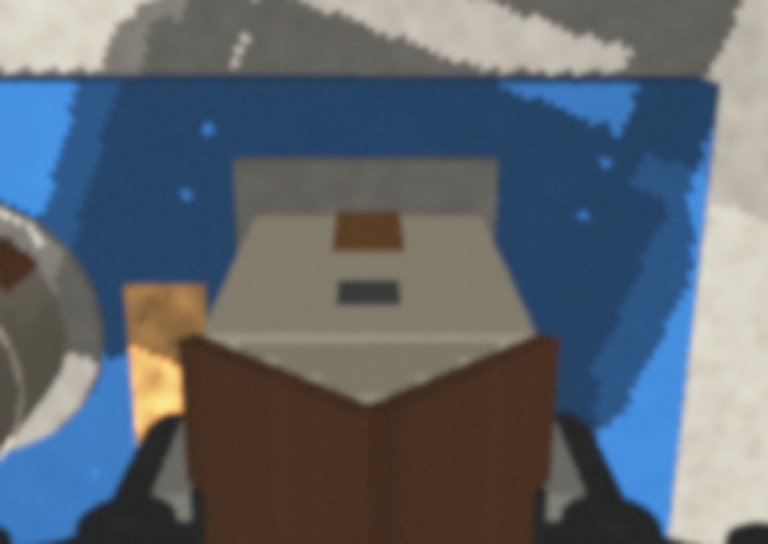

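```bash
python3 - <<'E'
from h import *
C=load("w24"); bx=np.array([.944,-.331]);by=np.array([.331,.944]);P=np.array([.4479,-.2204])
W=lambda x,y,z:p2w(C,(120+y/3.2,200+x/3.2),z)[:2]
pr=lambda w:(np.round((w-P)@bx,4),np.round((w-P)@by,4))
print("slab front",pr(W(233,157,.019)),pr(W(497,157,.019)),"base",pr(W(252,213,.04)),pr(W(487,213,.04)))
E
```

```text
slab front (np.float64(-0.0399), np.float64(-0.0283)) (np.float64(-0.0399), np.float64(0.0272)) base (np.float64(-0.0332), np.float64(-0.022)) (np.float64(-0.0332), np.float64(0.0226))
```

>>> {"op": "move_arm", "data": {
  "moves": [
    [0.7,-0.8,6,0],
    [0.7,-0.8,12,0],
    [0.7,-0.8,16,0],
    [0.7,-0.8,18,0],
    [0.7,-0.8,18,0]
  ]
}}

```text
time_s: 38.45
position: [0.4469, -0.2209, 0.0466]
tool_rot: [[-0.943, 0.331, -0.0], [0.331, 0.943, 0.0], [0.0, 0.0, -1.0]]
ft_force: [-0.5, -0.2, -2.6]
grip_width: 0.0433
```

```bash
python3 look.py w25; python3 - <<'E'
import cv2
im=cv2.imread("pics/w25.png");cv2.imwrite("pics/w25z.png",cv2.resize(im[120:290,200:440],None,fx=3.2,fy=3.2,interpolation=cv2.INTER_CUBIC))
E
```

```text
[ 0.4469 -0.221   0.0468] a 160.65 x [-0.944  0.331] y [0.331 0.944] w 0.0437 38.5
```

View pics/w25z.png

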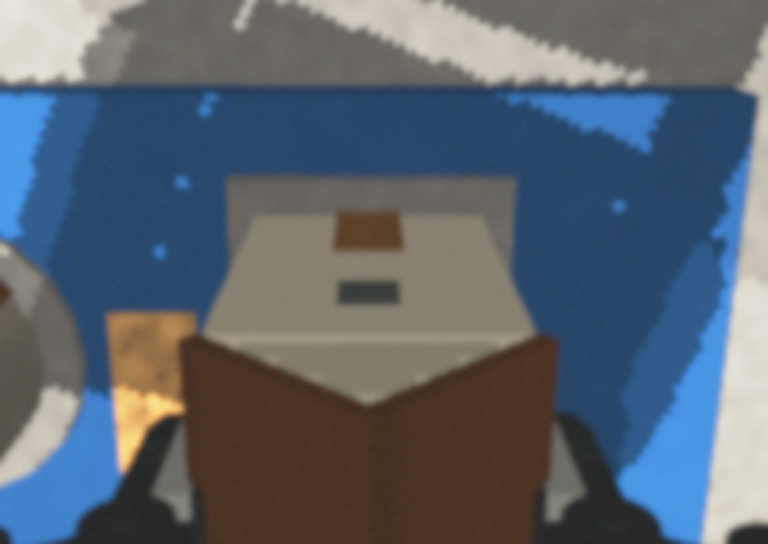

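```bash
python3 - <<'E'
from h import *
C=load("w25"); bx=np.array([.944,-.331]);by=np.array([.331,.944]);P=np.array([.4469,-.221])
W=lambda x,y,z:p2w(C,(120+y/3.2,200+x/3.2),z)[:2]
pr=lambda w:(np.round((w-P)@bx,4),np.round((w-P)@by,4))
print("slab front",pr(W(225,177,.019)),pr(W(516,177,.019)),"base",pr(W(252,213,.0218)),pr(W(487,213,.0218)))
E
```

```text
slab front (np.float64(-0.0389), np.float64(-0.0275)) (np.float64(-0.0389), np.float64(0.0283)) base (np.float64(-0.0325), np.float64(-0.0222)) (np.float64(-0.0325), np.float64(0.0226))
```

>>> {"op": "move_arm", "data": {
  "moves": [
    [0,0.2,1,0],
    [0,0.2,2,0],
    [0,0.2,3,0],
    [0,0.2,3.5,0],
    [0,0.2,3.5,0]
  ]
}}

```text
time_s: 39.0
position: [0.447, -0.2208, 0.044]
tool_rot: [[-0.944, 0.331, 0.0], [0.331, 0.944, -0.0], [-0.001, -0.0, -1.0]]
ft_force: [-2.4, 0.4, 6.5]
grip_width: 0.0437
```

Front margin is 6.4 mm against a nominal 6. Release and retreat.

>>> {"op": "move_arm", "data": {
  "moves": [
    [0,0,0,0],
    [0,0,0,0],
    [0,0,0,0],
    [0,0,0,0],
    [0,0,0,0],
    [0,0,0,0]
  ],
  "grip": 0.2
}}

```text
time_s: 39.6
position: [0.447, -0.2208, 0.0433]
tool_rot: [[-0.943, 0.331, -0.0], [0.331, 0.943, 0.0], [0.0, -0.0, -1.0]]
ft_force: [0.2, 0.5, 0.9]
grip_width: 0.0679
```

>>> {"op": "move_arm", "data": {
  "moves": [
    [0,0,-20,0],
    [0,0,-50,0],
    [0,0,-90,0],
    [0,0,-130,0],
    [0,0,-150,0],
    [0,0,-150,0]
  ]
}}

```text
time_s: 40.2
position: [0.4479, -0.2215, 0.1961]
tool_rot: [[-0.944, 0.331, 0.005], [0.331, 0.944, -0.004], [-0.006, -0.002, -1.0]]
ft_force: [-1.0, 0.6, -0.7]
grip_width: 0.0681
```

```bash
python3 look.py w26
```

```text
[ 0.4472 -0.2209  0.194 ] a 160.65 x [-0.944  0.331] y [0.331 0.944] w 0.0683 40.25
```

View pics/w26.png

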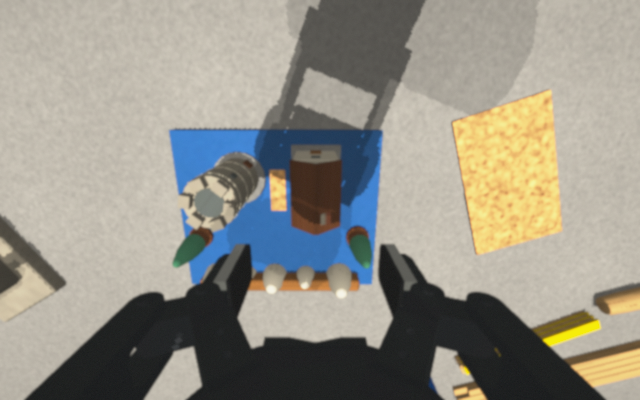

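>>> {"op": "move_arm", "data": {
  "moves": [
    [0,30,-20,0],
    [0,75,-40,0],
    [0,120,-60,0],
    [0,165,-60,0],
    [0,200,-60,0],
    [0,220,-60,0],
    [0,220,-60,0],
    [0,220,-60,0]
  ]
}}

```text
time_s: 41.05
position: [0.5195, -0.0134, 0.252]
tool_rot: [[-0.944, 0.331, -0.002], [0.331, 0.944, 0.0], [0.002, -0.001, -1.0]]
ft_force: [-0.5, -0.2, -0.3]
grip_width: 0.0682
```

```bash
python3 - <<'E'
from h import *
a=env.get_image("top")[:,:,::-1];b=env.get_image("scene")[:,:,::-1]
z=lambda i:cv2.resize(i,(390,300),interpolation=cv2.INTER_CUBIC)
o=np.vstack([np.hstack([z(a[165:290,360:500]),z(a[180:270,140:257])]),np.hstack([z(b[115:215,210:340]),z(b[225:300,385:482])])])
cv2.imwrite("pics/fin.png",o); print(env.observe()["time_s"])
E
```

```text
41.15
```

View pics/fin.png

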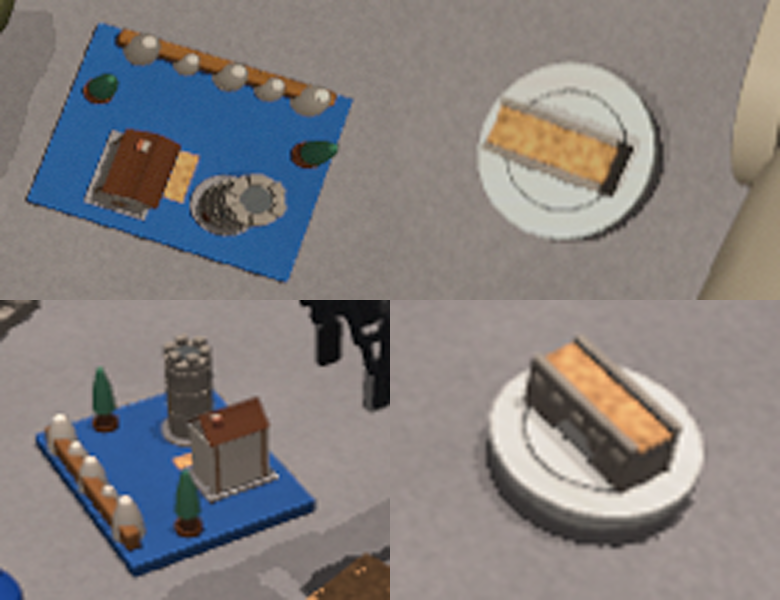

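The final views show the tower and cottage upright on their slabs, both trees in place and the bridge centred on the ring.

```bash
python3 -c "
from rig import env
print(env.close_job())"
```

```text
the job is handed in; nothing more can be done
None
```

The job is done and handed in at about 41 s of the 128 s allowed, with everything done in the order asked. I stood the tower and then the cottage on the cork mat and let go of each. I then moved the bridge to the turntable, and put the tower and finally the cottage back on their slabs.

What the last checks showed:
- **Bridge:** it stands upright, about 1–2 mm from the middle of the turntable in the wrist picture taken after release.
- **Tower:** it sat within about 0.5 mm of the middle of the round slab, measured just before the last few millimetres down.
- **Cottage:** it sat within about 0.5 mm of the middle of its slab, its edges parallel to the slab's, also measured just before set-down.
- **After release:** the top and scene pictures show all three models upright and clear of the gripper. Both trees are still standing where they were, judged by eye.
- **Force:** the highest wrist force I saw reported was about 15 N, as the models touched down.

No check failed. My estimates of the turntable and slab centres differed by 1–5 mm between cameras, so I placed each model by the close-up wrist views.

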